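# Cross-tighten the cover of a charger power unit

### The arm

A 6-joint arm with a two-finger parallel gripper is mounted at the origin on the work surface. World frame = base frame: x ahead of the robot, y to its left, z up, the work surface at z = 0. Lengths are in m, angles in rad, forces in N, time in s.
With the tool pointing down it reaches from about 0.35 to 0.925 m from the base axis. Payload 6.4 kg.
Tool frame: the origin (TCP) lies on the centre line of the jaws, within the pads' length; the fingertips stand robot.nose_length ahead of it and the grasp point (between the pads) lies 8 mm behind it (robot.nose_length is the distance from the TCP to the fingertips, in m); z points along the fingers, y is the direction in which the jaws open and shut (so a half turn about z gives the same grasp; the last joint's range is limited). The gripper opens to 85 mm and grips with 20 to 120 N. Pads are 22 mm wide; open, the fingers measure 114 mm over their backs; the gripper's body (76 mm by 85 mm) begins 54 mm behind the grasp point. The pads swing forward as they close: fully open they stand 13 mm farther back than shut.
Start: joints at [-1.454, 0.245, 1.558, -0, 1.339, -0.174], TCP at [0.186, -0.623, 0.242] pointing down, gripper open.
Joint ranges: [-3.13, 3.13], [-1.02, 2.26], [0.13, 2.54], [-0.95, 4.09], [0.21, 2.88], [-2.74, 2.74]. Speed limits (rad/s): [2.57, 2.57, 3.14, 3.14, 3.14, 3.14].

### API

Orientations are given as a unit quaternion [w, x, y, z].
In Python, from rig import robot gives the robot as it stands.
- The arm moves only by the tool jog_arm, never from a script. Its argument "series" is a list that holds one entry, the list of rows, each a list of 7 numbers: the shift along the world's x, y, z in mm, then the turn, a rotation vector about the world's x, y, z in rad, then the closure, from -1 (fully open) to 1 (shut), so that 0 is half open. A call has 1 to 12 rows; each row shifts and turns the commanded pose from where the row before left it; what a row does not reach is not made up. A row lasts 1/10 s, in which the tool goes at most 50 mm and 8.59 degrees, less where a joint would pass 70% of its speed; a pose out of reach is approached as far as the arm can. A call is refused whole if a number of a shift passes 50 or a number of a turn 0.15, either way. A call with a gripper value outside its range is refused whole. The fingers move at their own pace and stop on an object; "grip_force" is the grip in N (left out, the last holds). Time passes only in rows, so rows that do not move let the fingers close. It gives the time, the measured TCP pose, the force and the opening at its end, in the units of the state.
- robot.read_state(): the state, without advancing time (a new reading comes with each control period).
- robot.snapshot(name): name is "scene" or "top" or "wrist"; returns a dict with "image" (420x560x3 uint8, blue, green, red), "mtx" (3x3 intrinsics, pixels), "rvec" (rotation vector, rad) and "tvec" (3), from world to camera coordinates, as OpenCV has them. Camera axes: x right, y down, z forward; pixel columns grow to the right and rows downward; lengths in m; the calibration is good to about 2 mm. The wrist camera is an equidistant fisheye: a pixel r from the principal point sees the ray r / f radians off the axis. A picture is of the moment at which its call begins. There is no depth.
- robot.job_done(): hands the job in, once; it reports no verdict.
The state is a dict: "time": time; "joint_positions": joint angles; "dq": joint speeds; "joint_efforts": joint torques, N m; "tcp_pos": TCP position; "tcp_rot": TCP orientation; "force": force on the tool from outside, world axes, zero at the start; "ft_torque": the same for the moment, N m; "opening": finger opening in m.
Only numpy, scipy, OpenCV 4.12 (cv2) and the standard library are available. Lean on these libraries where they do the work, as an engineer would, in place of code of your own. Each camera call takes 0.05 s, during which the arm holds its last target.

### The job

The cover plate of the charger power unit is loose on its four studs. Tighten its four wing nuts clockwise, about a half turn each and in cross order (after the first nut the one diagonally opposite, then the other two), each just until it pulls up snug and no further, so that the cover seats flat and evenly on all its bosses. Do not overtighten a nut or lean on the cover, leave the screwdriver, meter and tray alone, and let go at the end.

Things in the scene. Friction and masses are not known exactly. Their poses are not given: they have to be found in the camera images.
- housing: fixed grey steel housing, 270 x 220 mm at its foot, 250 x 200 mm above, top face at 62 mm. Origin: centre of its underside; z up, long side along x. Four bosses 18 mm across, tops at 70 mm, carry the studs at (+72,+55), (-72,+55), (-72,-55), (+72,-55) mm in its frame, in the order of nuts 1 to 4; nuts 1 and 3 are diagonal, so are 2 and 4
- cover: loose aluminium cover plate 190 x 150 x 6 mm with holes over the studs and low cooling ribs (85 x 70 mm field, 10 mm high) in its middle. Origin: centre of its underside. At the start it floats about 3 mm above the bosses on four springy foam posts (2.5 N per mm each). Seated: its underside flat on the bosses, 70 mm above the housing's origin
- nut1_wings (a point): dark steel wing nut on the far left (+x, +y in the housing's frame) stud: centre of its wings, an upright bar 40 mm long (along this x axis, at any angle), 9 mm thick, 28 mm high; below it a hub 19 mm across, 9 mm high, then the washer, underside 24 mm below this point. Clockwise from above it goes down 1.8 mm per rad (tighten). It stays where left and turns at about 0.15 N m
- washer1: steel washer 23 mm across, 2 mm thick under wing nut 1; goes down with it. Origin: centre of its underside, finally 76 mm above the housing's origin. It meets resistance of the seated cover after 1.8 to 2.5 rad (hidden, differs by nut); foam adds up to 0.02 N m on the way, then torque climbs steeply: 0.2 to 0.3 N m is snug (0.1 to 0.3 rad on), from 0.36 N m it is overtightened (0.45 rad on)
- nut2_wings (a point): dark steel wing nut on the near left (-x, +y) stud: centre of its wings, an upright bar 40 mm long (along this x axis, at any angle), 9 mm thick, 28 mm high; below it a hub 19 mm across, 9 mm high, then the washer, underside 24 mm below this point. Clockwise from above it goes down 1.8 mm per rad (tighten). It stays where left and turns at about 0.15 N m
- washer2: steel washer 23 mm across, 2 mm thick under wing nut 2; goes down with it. Origin: centre of its underside, finally 76 mm above the housing's origin. It meets resistance of the seated cover after 1.8 to 2.5 rad (hidden, differs by nut); foam adds up to 0.02 N m on the way, then torque climbs steeply: 0.2 to 0.3 N m is snug (0.1 to 0.3 rad on), from 0.36 N m it is overtightened (0.45 rad on)
- nut3_wings (a point): dark steel wing nut on the near right (-x, -y) stud: centre of its wings, an upright bar 40 mm long (along this x axis, at any angle), 9 mm thick, 28 mm high; below it a hub 19 mm across, 9 mm high, then the washer, underside 24 mm below this point. Clockwise from above it goes down 1.8 mm per rad (tighten). It stays where left and turns at about 0.15 N m
- washer3: steel washer 23 mm across, 2 mm thick under wing nut 3; goes down with it. Origin: centre of its underside, finally 76 mm above the housing's origin. It meets resistance of the seated cover after 1.8 to 2.5 rad (hidden, differs by nut); foam adds up to 0.02 N m on the way, then torque climbs steeply: 0.2 to 0.3 N m is snug (0.1 to 0.3 rad on), from 0.36 N m it is overtightened (0.45 rad on)
- nut4_wings (a point): dark steel wing nut on the far right (+x, -y) stud: centre of its wings, an upright bar 40 mm long (along this x axis, at any angle), 9 mm thick, 28 mm high; below it a hub 19 mm across, 9 mm high, then the washer, underside 24 mm below this point. Clockwise from above it goes down 1.8 mm per rad (tighten). It stays where left and turns at about 0.15 N m
- washer4: steel washer 23 mm across, 2 mm thick under wing nut 4; goes down with it. Origin: centre of its underside, finally 76 mm above the housing's origin. It meets resistance of the seated cover after 1.8 to 2.5 rad (hidden, differs by nut); foam adds up to 0.02 N m on the way, then torque climbs steeply: 0.2 to 0.3 N m is snug (0.1 to 0.3 rad on), from 0.36 N m it is overtightened (0.45 rad on)
- driver: bystander: screwdriver about 190 mm long with a black handle, lying loose on the bench; origin on its underside
- meter: bystander: yellow hand-held meter 150 x 75 x 36 mm lying on the bench; origin: centre of its underside
- tray: bystander: empty grey two-part tray 130 x 90 x 35 mm on the bench; origin: centre of its underside
Not all that is in view belongs to the job. Of the things shaped like the cover, the aluminium one is meant.

How it is judged:
By the outcome, as a careful person would: the job done as asked, in the order asked, and still so for the second after the job is handed in, with the robot touching nothing.
It also fails if it takes over 72 s, if anything falls off the work surface, if the arm or the gripper's body presses on something with over 40 N, if the wrist force passes 120 N, or if a joint passes its speed limit or range.

## Working session

There is one attempt and no reset: what is moved stays moved. The work goes in short steps, Python scripts to look and compute and a tool call to move; the robot and the scene stay as the last step left them, time stands still between calls to the robot, and variables do not carry over. Pictures are saved under pics/ and viewed, and the job is handed in when it is done.

Besides the shell and the picture viewer there is one more tool, called after "Request:" in YAML: its name, and indented under it one key for each argument. jog_arm: Moves the arm, as the interface text tells. Its arguments: {"type":"object","properties":{"series":{"type":"array"},"grip_force":{"type":"number"}},"required":["series"]}

```bash
mkdir -p pics; ls
python3 - <<'E'
from rig import robot
import cv2
s=robot.read_state()
for k,v in s.items(): print(k,v)
print(robot.nose_length)
for n in ["scene","top"]:
    d=robot.snapshot(n); cv2.imwrite(f"pics/{n}0.png",d["image"])
    print(n,d["mtx"].tolist(),list(d["rvec"]),list(d["tvec"]))
E
```

```text
pics
time 0.0
joint_positions [-1.45408127e+00  2.45808089e-01  1.55904439e+00 -3.41569547e-07
  1.33869012e+00 -1.74105927e-01]
dq [ 9.85462931e-04  1.77481729e-04  1.07373931e-04  1.41077606e-03
 -7.77761581e-04  2.39142110e-05]
joint_efforts [ 3.58174329e-03 -4.29508102e+01 -3.26124001e+01  4.73214948e-05
  5.31158410e-03 -5.22288943e-06]
tcp_pos [ 0.18631746 -0.62215356  0.2411678 ]
tcp_rot [-9.74575028e-04  9.89446033e-01  1.44898573e-01  2.78072971e-05]
force [-1.30088461 -0.21868063  0.33429056]
ft_torque [ 0.00187286 -0.00839758  0.02757365]
opening 0.08527915280740156
0.011
scene [[418.8123888533342, 0.0, 282.4023629082177], [0.0, 418.8123888533342, 210.99123554285273], [0.0, 0.0, 1.0]] [np.float64(0.9801696147266784), np.float64(2.693268855135745), np.float64(-0.745172966821119)] [np.float64(0.3550812400448161), np.float64(-0.31623199461448204), np.float64(1.4261053618759805)]
top [[468.5653449843421, 0.0, 286.5035762641106], [0.0, 468.5653449843421, 209.75527818262893], [0.0, 0.0, 1.0]] [np.float64(2.1692797155513297), np.float64(-2.1775053903956896), np.float64(0.0926030765940471)] [np.float64(0.09124774294190047), np.float64(0.5234001759707264), np.float64(1.4310030077322529)]
```

View pics/scene0.png

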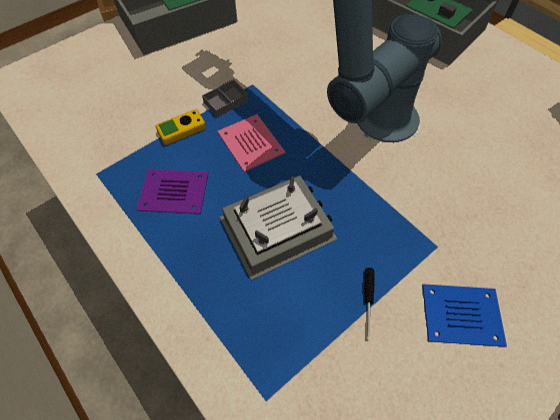

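View pics/top0.png

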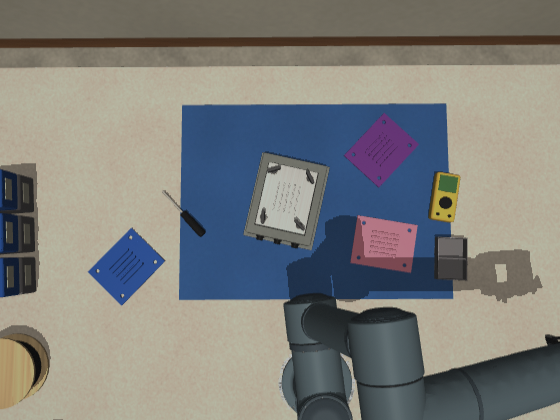

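The things shaped like the cover, in the top picture, are purple (380,150), pink (385,243), blue (127,266), and the aluminium plate on the grey housing (288,198), which carries the wing nuts. I choose the aluminium one and check it in a close crop.

```bash
cat > h.py <<'E'
import numpy as np, cv2
from rig import robot
def ray(d,u,v):
    K=d["mtx"];R=cv2.Rodrigues(np.array(d["rvec"]))[0];t=np.array(d["tvec"])
    c=-R.T@t; r=R.T@np.linalg.inv(K)@np.array([u,v,1.]); return c,r
def onz(d,u,v,z):
    c,r=ray(d,u,v); return c+r*(z-c[2])/r[2]
def proj(d,P):
    return cv2.projectPoints(np.array(P,float).reshape(-1,3),np.array(d["rvec"]),np.array(d["tvec"]),d["mtx"],None)[0][:,0]
E
python3 - <<'E'
import cv2
from h import *
d=robot.snapshot("top");im=d["image"]
c=cv2.resize(im[140:260,230:345],None,fx=5,fy=5,interpolation=cv2.INTER_CUBIC);cv2.imwrite("pics/topc.png",c)
d=robot.snapshot("scene");im=d["image"]
c=cv2.resize(im[165:285,210:350],None,fx=5,fy=5,interpolation=cv2.INTER_CUBIC);cv2.imwrite("pics/scenec.png",c)
E
```

```text
(no output)
```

View pics/topc.png

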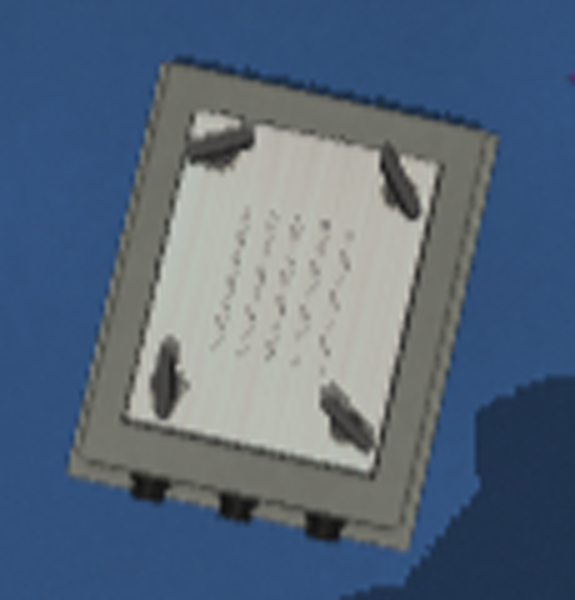

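View pics/scenec.png

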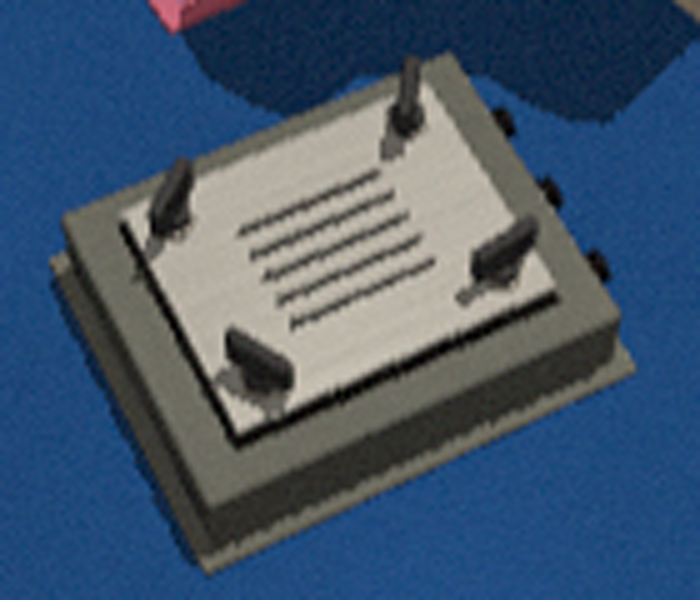

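```bash
cat > fit.py <<'E'
from h import *
from scipy.optimize import least_squares
T=robot.snapshot("top");S=robot.snapshot("scene")
ct=lambda p:[230+(p[0]+.5)/5-.5,140+(p[1]+.5)/5-.5]
cs=lambda p:[210+(p[0]+.5)/5-.5,165+(p[1]+.5)/5-.5]
cov=np.array([[95,75],[-95,75],[-95,-75],[95,-75]])/1e3
hou=np.array([[125,100],[-125,100],[-125,-100],[125,-100]])/1e3
A=np.array([ct(p) for p in [(193,112),(122,418),(373,478),(440,165)]])
B=np.array([cs(p) for p in [(240,435),(558,292),(425,75),(122,215)]])
H=np.array([ct(p) for p in [(168,65),(75,462),(405,535),(495,135)]])
def W(q,p,z):
    c,s=np.cos(q[2]),np.sin(q[2]);return np.c_[q[0]+c*p[:,0]-s*p[:,1],q[1]+s*p[:,0]+c*p[:,1],np.full(len(p),z)]
def f(q,sep=False):
    r=[proj(T,W(q,cov,.079))-A,proj(S,W(q,cov,.079))-B,proj(T,W(q,hou,.062))-H]
    return r if sep else np.concatenate(r).ravel()
x0=onz(T,*A.mean(0),.079)
s=least_squares(f,[x0[0],x0[1],-.2],loss='soft_l1')
if __name__=="__main__":
    print(s.x); [print(r.round(1)) for r in f(s.x,True)]
    st=np.array([[72,55],[-72,55],[-72,-55],[72,-55]])/1e3
    print(W(s.x,st,.104).round(4))
    for i,c in enumerate([(A,T,f(s.x,True)[0]),(B,S,f(s.x,True)[1])]):
        # pose from one view
        g=lambda q:(proj(c[1],W(q,cov,.079))-c[0]).ravel()
        print(least_squares(g,s.x).x)
E
python3 fit.py
```

```text
[ 0.55457213  0.08927896 -0.22202156]
[[ 0.7 -0.1]
 [ 0.9  0.2]
 [-0.1 -0.9]
 [-0.  -0.1]]
[[ 0.5 -1. ]
 [ 0.5 -1.7]
 [ 0.9  1.1]
 [ 0.6 -0.9]]
[[ 0.1 -0.8]
 [ 0.4 -0.4]
 [-0.7 -0.5]
 [-1.3 -0.9]]
[[0.6369 0.1271 0.104 ]
 [0.4965 0.1588 0.104 ]
 [0.4722 0.0515 0.104 ]
 [0.6127 0.0198 0.104 ]]
[ 0.55389494  0.09037779 -0.22426774]
[ 0.55715749  0.08978937 -0.21963703]
```

The crop shows the bare aluminium plate with four dark wing nuts, so the choice holds. Nuts in the top crop: 1 at (220,145), 2 at (165,378), 3 at (348,418), 4 at (400,183). Next I move above nut 1.

Request:
jog_arm:
  series:
    - [[25, 41, -2, 0, 0, 0.09, -1], [25, 41, -2, 0, 0, 0.09, -1], [25, 41, -2, 0, 0, 0.09, -1], [25, 41, -2, 0, 0, 0.09, -1], [25, 41, -2, 0, 0, 0.09, -1], [25, 41, -2, 0, 0, 0.09, -1], [25, 41, -2, 0, 0, 0.09, -1], [25, 41, -2, 0, 0, 0.09, -1], [25, 41, -2, 0, 0, 0.09, -1]]

```text
time: 1.2
tcp_pos: [0.4121, -0.252, 0.2245]
tcp_rot: [0.0, 0.851, 0.524, 0.0]
force: [1.4, -0.5, -0.8]
opening: 0.0853
```

Request:
jog_arm:
  series:
    - [[25, 41, -2, 0, 0, 0.09, -1], [25, 41, -2, 0, 0, 0.09, -1], [25, 41, -2, 0, 0, 0.09, -1], [25, 41, -2, 0, 0, 0.09, -1], [25, 41, -2, 0, 0, 0.09, -1], [25, 41, -2, 0, 0, 0.09, -1], [25, 41, -2, 0, 0, 0.09, -1], [25, 41, -2, 0, 0, 0.09, -1], [25, 41, -2, 0, 0, 0.09, -1], [0, 0, 0, 0, 0, 0, -1]]

```text
time: 2.2
tcp_pos: [0.6376, 0.1197, 0.2054]
tcp_rot: [-0.0, 0.575, 0.818, 0.0]
force: [-1.4, 0.3, -0.8]
opening: 0.085
```

Run:
```python
from h import *
s=robot.read_state()
for k in ["time","joint_positions","tcp_pos","tcp_rot","force","ft_torque"]: print(k,s[k])
d=robot.snapshot("wrist");cv2.imwrite("pics/w0.png",d["image"])
print(d["mtx"].tolist(),d["rvec"],d["tvec"])
```

```text
time 2.2
joint_positions [ 1.07553272e-02  2.75008848e-01  1.59119251e+00  1.13140262e-03
  1.27552376e+00 -3.36130948e-01]
tcp_pos [0.6376054  0.1197277  0.20539949]
tcp_rot [-3.69456714e-04  5.74603479e-01  8.18431760e-01  4.00993035e-04]
force [-1.37439593  0.27884276 -0.76289923]
ft_torque [-0.01236528  0.04942435 -0.01063592]
[[325.19226210127806, 0.0, 283.58927471815247], [0.0, 325.19226210127806, 203.65388386560454], [0.0, 0.0, 1.0]] [-2.78969753 -0.48839669 -0.07932593] [-0.64045133 -0.12718786  0.3113331 ]
```

View pics/w0.png

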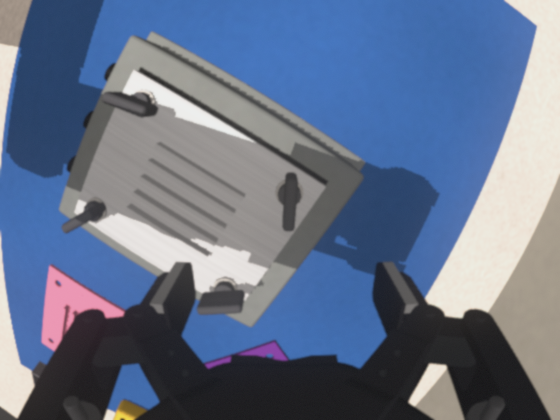

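```bash
cat >> h.py <<'E'
def fproj(d,P):
    return cv2.fisheye.projectPoints(np.array(P,float).reshape(-1,1,3),np.array(d["rvec"],float).reshape(3,1),np.array(d["tvec"],float).reshape(3,1),d["mtx"],np.zeros(4))[0][:,0]
def fonz(d,u,v,z):
    n=cv2.fisheye.undistortPoints(np.array([[[u,v]]],float),d["mtx"],np.zeros(4))[0,0]
    R=cv2.Rodrigues(np.array(d["rvec"]))[0];t=np.array(d["tvec"]);c=-R.T@t;r=R.T@np.array([n[0],n[1],1])
    return c+r*(z-c[2])/r[2]
HP=[.5546,.0893,-.222]
def hw(x,y,z,q=HP):
    c,s=np.cos(q[2]),np.sin(q[2]);return [q[0]+c*x-s*y,q[1]+s*x+c*y,z]
E
python3 - <<'E'
from h import *
import pickle
d=robot.snapshot("wrist");pickle.dump(d,open("w0.pkl","wb"))
im=cv2.resize(d["image"],None,fx=4,fy=4,interpolation=cv2.INTER_CUBIC)
P=[hw(x,y,.104) for x,y in [(.072,.055),(-.072,.055),(-.072,-.055),(.072,-.055)]]+[hw(x,y,.079) for x,y in [(.095,.075),(-.095,.075),(-.095,-.075),(.095,-.075)]]
for p in fproj(d,P): cv2.circle(im,tuple(int(a*4+2) for a in p),5,(0,0,255),1)
cv2.imwrite("pics/w0a.png",im[240:840,260:1060]);cv2.imwrite("pics/w0b.png",im[600:1200,600:1400])
E
```

```text
(no output)
```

View pics/w0a.png

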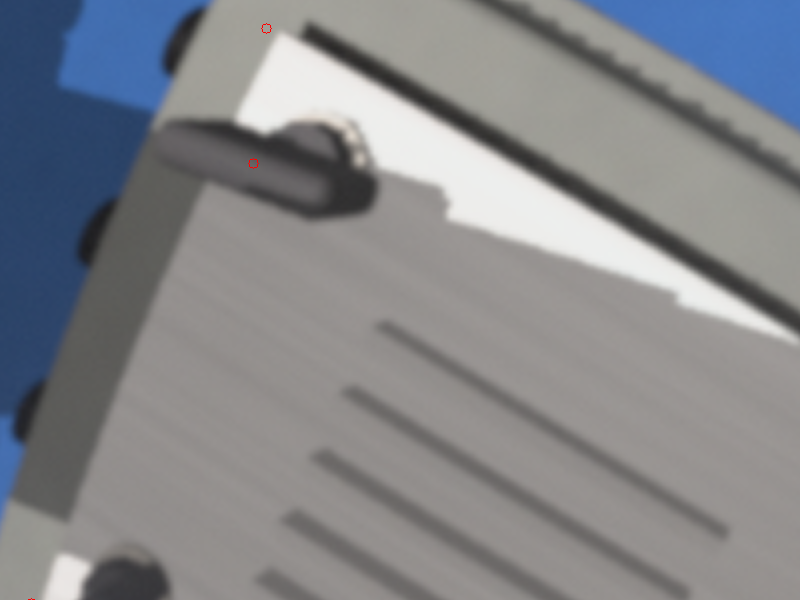

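View pics/w0b.png

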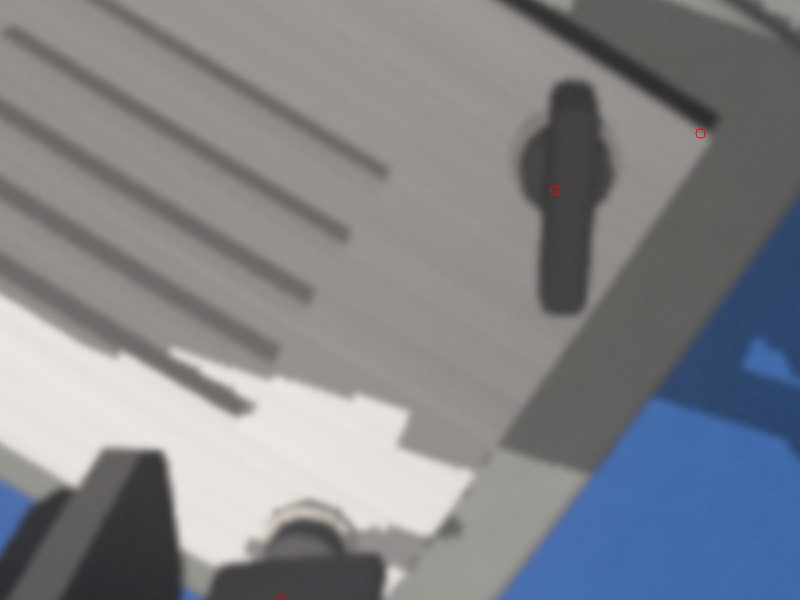

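Run:
```python
from h import *
import pickle
d=pickle.load(open("w0.pkl","rb"))
R=cv2.Rodrigues(np.array(d["rvec"]))[0];print("cam",-R.T@np.array(d["tvec"]))
b=lambda x,y:((600+x)/4-.4,(600+y)/4-.4)
a=lambda x,y:((260+x)/4-.4,(240+y)/4-.4)
print("corner1",fonz(d,*b(716,120),.079),hw(.095,.075,.079))
print("corner2",fonz(d,*a(277,33),.079),hw(-.095,.075,.079))
print("hub1",fonz(d,*b(566,167),.085),hw(.072,.055,.085))
e1=fonz(d,*b(574,84),.118);e2=fonz(d,*b(563,312),.118);print("bar1 ends at top",e1,e2,(e1+e2)/2,np.linalg.norm(e1-e2),np.arctan2(*(e1-e2)[[1,0]]))
```

```text
cam [0.60980846 0.19210457 0.33636674]
corner1 [0.66582624 0.14534574 0.079     ] [np.float64(0.6637821821816535), np.float64(0.14154223477276046), 0.079]
corner2 [0.48128044 0.18301889 0.079     ] [np.float64(0.4784449648512315), np.float64(0.18337662101441482), 0.079]
hub1 [0.63961323 0.12706237 0.085     ] [np.float64(0.636943004689902), np.float64(0.12709721654617945), 0.085]
bar1 ends at top [0.63191277 0.14997749 0.118     ] [0.64457752 0.10980452 0.118     ] [0.63824514 0.129891   0.118     ] 0.04212199720855875 1.8761894141572946
```

Wrist view: the nut 1 bar runs from (293,171) to (290,228), yaw about 1.88 rad, centre about (0.6385, 0.128). I centre over it at hover height and read again once settled.

Request:
jog_arm:
  series:
    - [[1, 4, -20, 0, 0, -0.04, -1], [0, 4, -20, 0, 0, 0, -0.5], [0, 0, 0, 0, 0, 0, -0.3], [0, 0, 0, 0, 0, 0, -0.2]]

```text
time: 2.7
tcp_pos: [0.637, 0.1222, 0.1665]
tcp_rot: [-0.0, 0.594, 0.804, -0.0]
force: [0.5, 0.3, 0.3]
opening: 0.0513
```

Run:
```python
from h import *
import pickle
s=robot.read_state()
for k in ["time","joint_positions","tcp_pos","tcp_rot","force","ft_torque","opening"]: print(k,s[k])
d=robot.snapshot("wrist");pickle.dump(d,open("w1.pkl","wb"))
cv2.imwrite("pics/w1.png",cv2.resize(d["image"][200:350,180:400],None,fx=3.6,fy=3.6,interpolation=cv2.INTER_CUBIC))
```

```text
time 2.7
joint_positions [ 1.51364668e-02  3.15344777e-01  1.61651298e+00 -1.75895934e-04
  1.21025247e+00 -2.83395794e-01]
tcp_pos [0.63703464 0.12221606 0.1665294 ]
tcp_rot [-1.55935726e-04  5.94063505e-01  8.04418099e-01 -2.22317945e-04]
force [0.45713138 0.34575712 0.34284356]
ft_torque [-0.03836608 -0.08214692 -0.02357523]
opening 0.05125080130933907
```

View pics/w1.png

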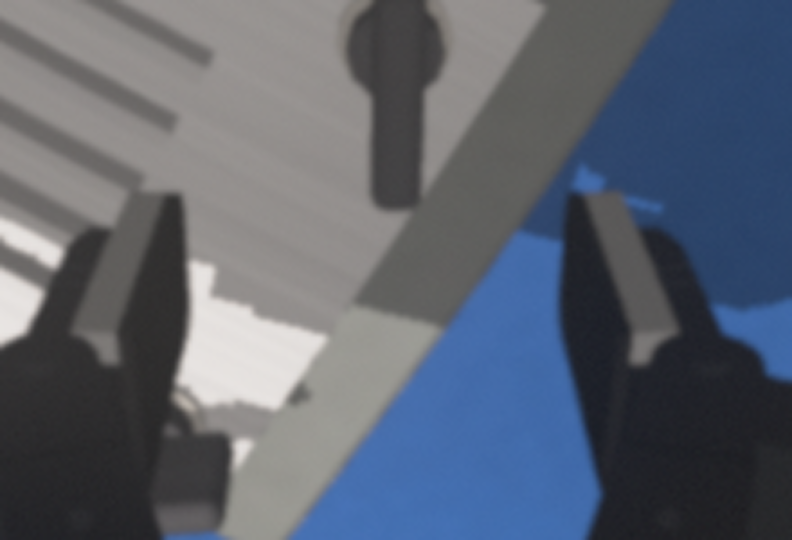

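```bash
cat >> h.py <<'E'
from scipy.spatial.transform import Rotation as Ro
def tool():
    s=robot.read_state();q=s["tcp_rot"];R=Ro.from_quat([q[1],q[2],q[3],q[0]]).as_matrix();return s,np.array(s["tcp_pos"]),R
E
python3 - <<'E'
from h import *
import pickle
d=pickle.load(open("w1.pkl","rb"));s,p,R=tool()
c=lambda x,y:(180+x/3.6-.4,200+y/3.6-.4)
print("toolx",R[:,0],"tooly",R[:,1])
for n,(x,y,z) in {"barend":(395,208,.118),"barmid":(398,60,.118),"tipL":(183,195,p[2]-.010),"tipR":(570,195,p[2]-.010),"hub":(397,55,.085)}.items():
    P=fonz(d,*c(x,y),z); print(n,P,"in tool mm",((P-p)@R*1e3).round(1))
E
```

```text
toolx [-2.94345950e-01  9.55698772e-01 -5.64670954e-04] tooly [0.95569792 0.29434645 0.00128481]
barend [0.64440785 0.10978161 0.118     ] in tool mm [-13.9   2.6  49.5]
barmid [0.63670086 0.13584404 0.118     ] in tool mm [13.2  2.9 49.5]
tipL [0.60980088 0.12242309 0.15748569] in tool mm [  8.3 -26.7  10. ]
tipR [0.65963456 0.13775104 0.15748569] in tool mm [ 8.3 25.5 10. ]
hub [0.64049111 0.1253569  0.085     ] in tool mm [ 2.1  3.4 82.5]
```

Request:
jog_arm:
  series:
    - [[2, 5, -22, 0, 0, 0.01, -0.2], [0, 0, -20, 0, 0, 0, -0.2], [0, 0, -20, 0, 0, 0, -0.2], [0, 0, 0, 0, 0, 0, 0.2], [0, 0, 0, 0, 0, 0, 0.5]]
  grip_force: 60

```text
time: 3.25
tcp_pos: [0.6401, 0.1279, 0.1057]
tcp_rot: [0.001, 0.59, 0.808, 0.0]
force: [0.5, -0.9, 0.1]
opening: 0.0231
```

Run:
```python
from h import *
s=robot.read_state()
for k in ["time","tcp_pos","tcp_rot","force","ft_torque","opening"]: print(k,s[k])
d=robot.snapshot("wrist")
cv2.imwrite("pics/w2.png",cv2.resize(d["image"][200:350,180:400],None,fx=3.6,fy=3.6,interpolation=cv2.INTER_CUBIC))
```

```text
time 3.25
tcp_pos [0.64006461 0.12790496 0.10569644]
tcp_rot [6.42055344e-04 5.89686221e-01 8.07632055e-01 4.61685896e-04]
force [ 0.46851108 -0.86088443  0.1444732 ]
ft_torque [-0.01516563 -0.06290493 -0.04210659]
opening 0.02307469324694131
```

View pics/w2.png

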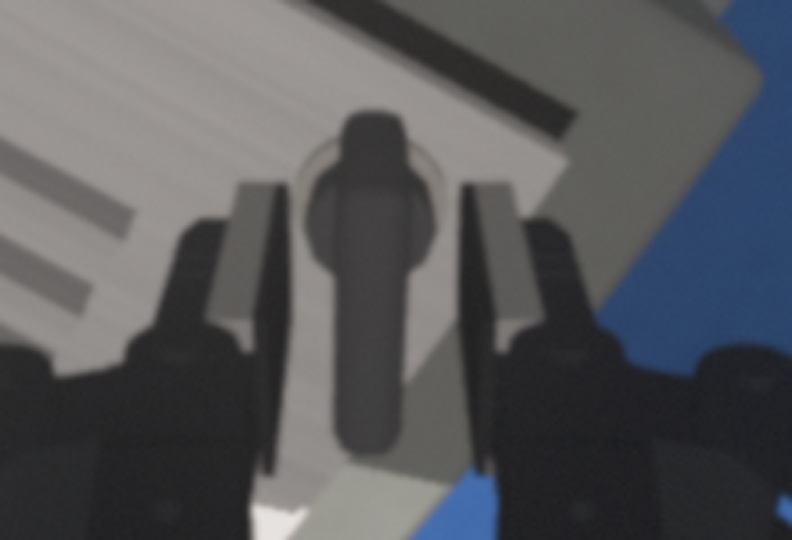

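Run:
```python
from h import *
d=robot.snapshot("wrist");s,p,R=tool()
c=lambda x,y:(180+x/3.6-.4,200+y/3.6-.4)
for n,(x,y,z) in {"endA":(372,187,.118),"endB":(367,452,.118),"lowA":(374,112,.09),"washerTop":(372,130,.082),"tipmid":(374,184,.095)}.items():
    P=fonz(d,*c(x,y),z); print(n,P,"in tool mm",((P-p)@R*1e3).round(1))
print(p)
```

```text
endA [0.63397222 0.14685841 0.118     ] in tool mm [ 20.   -0.7 -11.4]
endB [0.64513064 0.10978442 0.118     ] in tool mm [-18.8  -1.4 -11.4]
lowA [0.63506422 0.14454129 0.09      ] in tool mm [17.4 -0.5 16.6]
washerTop [0.6367067 0.1385627 0.082    ] in tool mm [11.3 -0.7 24.6]
tipmid [0.63762993 0.13646394 0.095     ] in tool mm [ 9.  -0.5 11.6]
[0.64076075 0.12806259 0.1066176 ]
```

Nut 1's bar lies centred between the pads at column 372, against a pad midpoint of 374. I close now.

Request:
jog_arm:
  series:
    - [[0, 0, 0, 0, 0, 0, 1], [0, 0, 0, 0, 0, 0, 1], [0, 0, 0, 0, 0, 0, 1], [0, 0, 0, 0, 0, 0, 1]]
  grip_force: 60

```text
time: 3.75
tcp_pos: [0.6397, 0.1279, 0.1066]
tcp_rot: [0.0, 0.59, 0.808, -0.0]
force: [-5.0, -1.6, 6.8]
opening: 0.008
```

```bash
cat > st.py <<'E'
from h import *
s,p,R=tool()
print("t",s["time"],"p",p.round(4),"yaw",np.arctan2(R[1,0],R[0,0]).round(4),"tilt",R[2,:2].round(4),"F",np.round(s["force"],2),"M",np.round(s["ft_torque"],3),"op",s["opening"],"j",np.round(s["joint_positions"],3)[[0,5]],"eff6",s["joint_efforts"][5])
E
python3 st.py
```

```text
t 3.75 p [0.6397 0.1279 0.1066] yaw 1.8805 tilt [-0.0009  0.    ] F [-5.01 -1.63  6.85] M [-0.295  0.82  -0.11 ] op 0.00799474726655497 j [ 0.024 -0.285] eff6 -0.15591281466186047
```

Request:
jog_arm:
  series:
    - [[0, 0, -0.25, 0, 0, -0.14, 1], [0, 0, -0.25, 0, 0, -0.14, 1], [0, 0, -0.25, 0, 0, -0.14, 1], [0, 0, -0.25, 0, 0, -0.14, 1]]

```text
time: 4.15
tcp_pos: [0.6402, 0.1279, 0.1055]
tcp_rot: [0.001, 0.791, 0.611, 0.0]
force: [-2.1, -2.2, 5.6]
opening: 0.0078
```

```bash
python3 st.py
python3 - <<'E'
from h import *
d=robot.snapshot("wrist")
cv2.imwrite("pics/w3.png",cv2.resize(d["image"][200:350,180:400],None,fx=3.6,fy=3.6,interpolation=cv2.INTER_CUBIC))
E
python3 st.py
```

```text
t 4.15 p [0.6402 0.1279 0.1055] yaw 1.3157 tilt [-0.0006  0.002 ] F [-2.05 -2.21  5.56] M [-0.354  0.477  0.097] op 0.007771395010516023 j [0.024 0.28 ] eff6 -1.0159055516123772
t 4.2 p [0.6402 0.1278 0.1055] yaw 1.3113 tilt [-0.0006  0.002 ] F [-2.38 -2.49  5.35] M [-0.344  0.549 -0.035] op 0.007921560861296128 j [0.024 0.284] eff6 0.44542567804455757
```

View pics/w3.png

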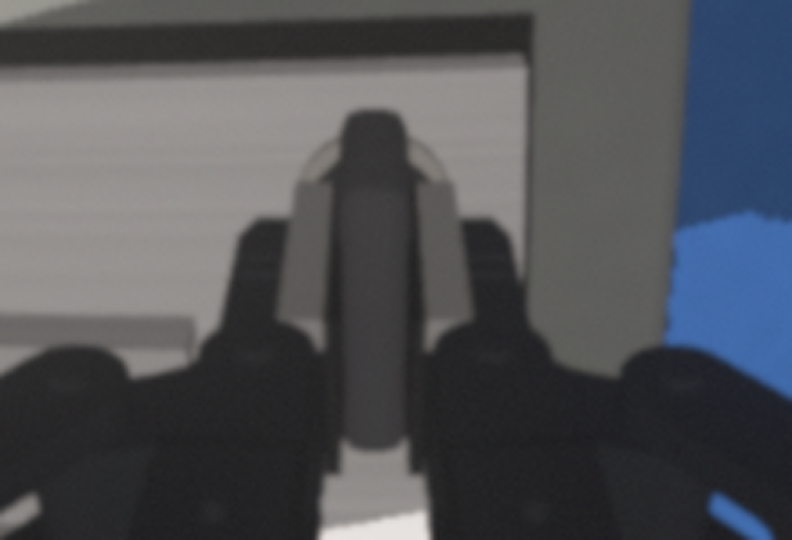

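Request:
jog_arm:
  series:
    - [[0, 0, -0.25, 0, 0, -0.14, 1], [0, 0, -0.25, 0, 0, -0.14, 1], [0, 0, -0.25, 0, 0, -0.14, 1], [0, 0, -0.25, 0, 0, -0.14, 1], [0, 0, -0.25, 0, 0, -0.14, 1], [0, 0, -0.25, 0, 0, -0.14, 1], [0, 0, -0.1, 0, 0, -0.06, 1], [0, 0, -0.1, 0, 0, -0.06, 1]]

```text
time: 5.0
tcp_pos: [0.6408, 0.1272, 0.1039]
tcp_rot: [0.001, 0.984, 0.179, 0.001]
force: [-0.2, -4.0, 3.3]
opening: 0.0079
```

```bash
python3 st.py
```

```text
t 5.0 p [0.6408 0.1272 0.1039] yaw 0.359 tilt [0.0024 0.0032] F [-0.19 -4.    3.3 ] M [-0.69   0.089  0.147] op 0.00791223763458951 j [0.024 1.237] eff6 -0.33308783546090126
```

Request:
jog_arm:
  series:
    - [[0, 0, -0.07, 0, 0, -0.04, 1]]

```text
time: 5.1
tcp_pos: [0.6408, 0.1272, 0.1038]
tcp_rot: [0.001, 0.987, 0.159, 0.001]
force: [-0.0, -4.2, 3.9]
opening: 0.0075
```

```bash
python3 st.py
```

```text
t 5.1 p [0.6408 0.1272 0.1038] yaw 0.3195 tilt [0.0025 0.0032] F [-0.04 -4.2   3.95] M [-0.774  0.09   0.137] op 0.007509875863386399 j [0.024 1.276] eff6 -0.10680155362933874
```

Request:
jog_arm:
  series:
    - [[0, 0, -0.07, 0, 0, -0.04, 1]]

```text
time: 5.2
tcp_pos: [0.6408, 0.1272, 0.1037]
tcp_rot: [0.001, 0.99, 0.139, 0.002]
force: [0.0, -4.4, 4.0]
opening: 0.008
```

```bash
python3 st.py
```

```text
t 5.2 p [0.6408 0.1272 0.1037] yaw 0.2798 tilt [0.0027 0.0031] F [ 0.03 -4.41  3.96] M [-0.763  0.105  0.144] op 0.007991723546978037 j [0.024 1.316] eff6 -0.17683104146271944
```

Request:
jog_arm:
  series:
    - [[0, 0, -0.09, 0, 0, -0.05, 1], [0, 0, -0.09, 0, 0, -0.05, 1], [0, 0, -0.09, 0, 0, -0.05, 1], [0, 0, -0.07, 0, 0, -0.04, 1]]

```text
time: 5.6
tcp_pos: [0.6408, 0.127, 0.1034]
tcp_rot: [0.001, 0.999, 0.045, 0.002]
force: [-0.0, -3.7, 3.2]
opening: 0.0077
```

```bash
python3 st.py
```

```text
t 5.6 p [0.6408 0.127  0.1034] yaw 0.0897 tilt [0.0032 0.0029] F [-0.03 -3.71  3.23] M [-0.822  0.192  0.169] op 0.007722753314270691 j [0.023 1.506] eff6 -0.14106280636042356
```

Request:
jog_arm:
  series:
    - [[0, 0, -0.07, 0, 0, -0.04, 1], [0, 0, -0.07, 0, 0, -0.04, 1]]

```text
time: 5.8
tcp_pos: [0.6408, 0.1269, 0.1032]
tcp_rot: [0.001, 1.0, 0.005, 0.002]
force: [-0.7, -4.2, 4.2]
opening: 0.0078
```

```bash
python3 st.py
```

```text
t 5.8 p [0.6408 0.1269 0.1032] yaw 0.0099 tilt [0.0034 0.0027] F [-0.71 -4.22  4.16] M [-0.856  0.179  0.102] op 0.007763949008101826 j [0.023 1.586] eff6 -0.17676144372671843
```

Request:
jog_arm:
  series:
    - [[0, 0, -0.07, 0, 0, -0.04, 1], [0, 0, -0.07, 0, 0, -0.04, 1]]

```text
time: 6.0
tcp_pos: [0.6409, 0.1268, 0.1031]
tcp_rot: [0.001, 0.999, -0.035, 0.002]
force: [-1.4, -4.8, 3.2]
opening: 0.0078
```

```bash
python3 st.py
```

```text
t 6.0 p [0.6409 0.1268 0.1031] yaw -0.0702 tilt [0.0037 0.0026] F [-1.38 -4.78  3.24] M [-0.953  0.12   0.117] op 0.007788616006120418 j [0.023 1.666] eff6 -0.1757548190653324
```

Request:
jog_arm:
  series:
    - [[0, 0, -0.07, 0, 0, -0.04, 1], [0, 0, -0.07, 0, 0, -0.04, 1]]

```text
time: 6.2
tcp_pos: [0.6408, 0.1267, 0.103]
tcp_rot: [0.001, 0.997, -0.075, 0.002]
force: [-0.4, -4.5, 3.7]
opening: 0.0076
```

```bash
python3 st.py
```

```text
t 6.2 p [0.6408 0.1267 0.103 ] yaw -0.1501 tilt [0.0038 0.0025] F [-0.41 -4.47  3.66] M [-0.931  0.186  0.157] op 0.007604268416262235 j [0.023 1.746] eff6 -0.17456734087318182
```

Request:
jog_arm:
  series:
    - [[0, 0, -0.07, 0, 0, -0.04, 1], [0, 0, -0.07, 0, 0, -0.04, 1]]

```text
time: 6.4
tcp_pos: [0.6408, 0.1267, 0.1028]
tcp_rot: [0.001, 0.993, -0.115, 0.002]
force: [-1.2, -5.7, 4.4]
opening: 0.0072
```

```bash
python3 st.py
```

```text
t 6.4 p [0.6408 0.1267 0.1028] yaw -0.2301 tilt [0.0038 0.0023] F [-1.18 -5.7   4.36] M [-1.006  0.199  0.183] op 0.007216393675384238 j [0.023 1.826] eff6 -0.1648650225251913
```

Request:
jog_arm:
  series:
    - [[0, 0, -0.07, 0, 0, -0.04, 1], [0, 0, -0.07, 0, 0, -0.04, 1]]

```text
time: 6.6
tcp_pos: [0.6408, 0.1266, 0.1027]
tcp_rot: [0.001, 0.988, -0.154, 0.002]
force: [-0.4, -5.9, 3.7]
opening: 0.0077
```

```bash
python3 st.py
```

```text
t 6.6 p [0.6408 0.1266 0.1027] yaw -0.31 tilt [0.0041 0.0022] F [-0.36 -5.89  3.75] M [-1.037  0.225  0.178] op 0.007661184796836532 j [0.023 1.906] eff6 -0.15095463953912258
```

```bash
cat > sm.py <<'E'
from h import *
import sys
n=int(sys.argv[1]) if len(sys.argv)>1 else 4
m=[];e=[]
for i in range(n+1):
    s,p,R=tool();m.append(s["ft_torque"][2]);e.append(s["joint_efforts"][5])
    if i<n: robot.snapshot("top")
print("t",round(s["time"],2),"p",p.round(4),"yaw",np.arctan2(R[1,0],R[0,0]).round(4),"F",np.round(s["force"],1),"Mz",np.round(m,3),"mean",np.mean(m).round(3),"e6",np.round(e,3),"mean",np.mean(e).round(3))
E
python3 sm.py
```

```text
t 6.8 p [0.6408 0.1266 0.1027] yaw -0.3089 F [-1.3 -6.6  3.9] Mz [ 0.178  0.105 -0.005  0.031  0.056] mean 0.073 e6 [-0.151  0.254  0.199  0.075  0.051] mean 0.086
```

Request:
jog_arm:
  series:
    - [[0, 0, -0.07, 0, 0, -0.04, 1]]

```text
time: 6.9
tcp_pos: [0.6408, 0.1265, 0.1026]
tcp_rot: [0.001, 0.985, -0.174, 0.002]
force: [-0.5, -5.3, 3.4]
opening: 0.0079
```

```bash
python3 sm.py
```

```text
t 7.1 p [0.6408 0.1266 0.1026] yaw -0.3489 F [ 0.  -6.6  4.4] Mz [0.172 0.111 0.028 0.032 0.031] mean 0.075 e6 [-0.282  0.232  0.202  0.083  0.06 ] mean 0.059
```

Request:
jog_arm:
  series:
    - [[0, 0, -0.07, 0, 0, -0.04, 1]]

```text
time: 7.2
tcp_pos: [0.6408, 0.1265, 0.1026]
tcp_rot: [0.001, 0.981, -0.193, 0.002]
force: [-0.4, -5.6, 3.5]
opening: 0.0076
```

```bash
python3 sm.py
```

```text
t 7.4 p [0.6408 0.1265 0.1026] yaw -0.3888 F [-0.6 -5.8  3.4] Mz [0.184 0.161 0.042 0.032 0.048] mean 0.094 e6 [-0.272  0.24   0.21   0.091  0.068] mean 0.067
```

Request:
jog_arm:
  series:
    - [[0, 0, -0.07, 0, 0, -0.04, 1]]

```text
time: 7.5
tcp_pos: [0.6408, 0.1265, 0.1025]
tcp_rot: [0.001, 0.977, -0.213, 0.002]
force: [-0.3, -5.2, 2.6]
opening: 0.0076
```

```bash
python3 sm.py 0
```

```text
t 7.5 p [0.6408 0.1265 0.1025] yaw -0.4293 F [-0.3 -5.2  2.6] Mz [0.213] mean 0.213 e6 [-0.261] mean -0.261
```

Request:
jog_arm:
  series:
    - [[0, 0, -0.07, 0, 0, -0.04, 1]]

```text
time: 7.6
tcp_pos: [0.6408, 0.1265, 0.1024]
tcp_rot: [0.001, 0.973, -0.233, 0.002]
force: [-0.6, -7.4, 4.0]
opening: 0.0078
```

```bash
python3 sm.py 0
```

```text
t 7.6 p [0.6408 0.1265 0.1024] yaw -0.4699 F [-0.6 -7.4  4. ] Mz [0.192] mean 0.192 e6 [-0.115] mean -0.115
```

Request:
jog_arm:
  series:
    - [[0, 0, -0.05, 0, 0, -0.03, 1]]

```text
time: 7.7
tcp_pos: [0.6408, 0.1264, 0.1024]
tcp_rot: [0.001, 0.969, -0.247, 0.002]
force: [-0.7, -6.1, 4.2]
opening: 0.0081
```

```bash
python3 sm.py 0
```

```text
t 7.7 p [0.6408 0.1264 0.1024] yaw -0.4996 F [-0.7 -6.1  4.2] Mz [0.167] mean 0.167 e6 [0.019] mean 0.019
```

Request:
jog_arm:
  series:
    - [[0, 0, -0.05, 0, 0, -0.03, 1]]

```text
time: 7.8
tcp_pos: [0.6407, 0.1264, 0.1023]
tcp_rot: [0.001, 0.965, -0.262, 0.002]
force: [-0.7, -6.3, 4.6]
opening: 0.0078
```

```bash
python3 sm.py 0
```

```text
t 7.8 p [0.6407 0.1264 0.1023] yaw -0.5294 F [-0.7 -6.3  4.6] Mz [0.227] mean 0.227 e6 [-0.005] mean -0.005
```

Request:
jog_arm:
  series:
    - [[0, 0, -0.05, 0, 0, -0.03, 1]]

```text
time: 7.9
tcp_pos: [0.6407, 0.1264, 0.1023]
tcp_rot: [0.001, 0.961, -0.276, 0.002]
force: [-1.4, -6.4, 4.4]
opening: 0.0078
```

```bash
python3 sm.py 0
```

```text
t 7.9 p [0.6407 0.1264 0.1023] yaw -0.5593 F [-1.4 -6.4  4.4] Mz [0.226] mean 0.226 e6 [0.005] mean 0.005
```

Request:
jog_arm:
  series:
    - [[0, 0, -0.05, 0, 0, -0.03, 1]]

```text
time: 8.0
tcp_pos: [0.6407, 0.1264, 0.1022]
tcp_rot: [0.001, 0.957, -0.29, 0.002]
force: [-0.5, -6.6, 4.9]
opening: 0.0078
```

```bash
python3 sm.py 0
```

```text
t 8.0 p [0.6407 0.1264 0.1022] yaw -0.5893 F [-0.5 -6.6  4.9] Mz [0.343] mean 0.343 e6 [0.016] mean 0.016
```

Request:
jog_arm:
  series:
    - [[0, 0, -0.05, 0, 0, -0.03, 1]]

```text
time: 8.1
tcp_pos: [0.6407, 0.1263, 0.1022]
tcp_rot: [0.001, 0.952, -0.305, 0.002]
force: [-1.6, -6.5, 5.2]
opening: 0.0079
```

```bash
python3 sm.py 0
```

```text
t 8.1 p [0.6407 0.1263 0.1022] yaw -0.6193 F [-1.6 -6.5  5.2] Mz [0.278] mean 0.278 e6 [0.028] mean 0.028
```

Nut 1 torque rose from a plateau of about 0.17 to about 0.28 N m, about 2.5 rad turned in all, so it is snug. I release, lift, and go to the diagonal nut 3, unwinding the wrist on the way.

Request:
jog_arm:
  series:
    - [[0, 0, 0, 0, 0, 0, 0.2], [0, 0, 0, 0, 0, 0, -0.2], [0, 0, 20, 0, 0, 0, -0.2], [0, 0, 30, 0, 0, 0.1, -0.2], [-8, -3, 20, 0, 0, 0.145, -0.2], [-8, -3, 0, 0, 0, 0.145, -0.2], [-8, -3, 0, 0, 0, 0.145, -0.2], [-8, -3, 0, 0, 0, 0.145, -0.2], [-8, -3, 0, 0, 0, 0.145, -0.2], [-8, -3, 0, 0, 0, 0.145, -0.2], [-8, -3, 0, 0, 0, 0.145, -0.2], [-8, -3, 0, 0, 0, 0.145, -0.2]]

```text
time: 9.3
tcp_pos: [0.575, 0.1045, 0.1701]
tcp_rot: [-0.0, 0.948, 0.318, 0.0]
force: [0.2, -1.1, -0.6]
opening: 0.0511
```

Request:
jog_arm:
  series:
    - [[-8, -4, 0, 0, 0, 0.145, -0.2], [-8, -4, 0, 0, 0, 0.145, -0.2], [-8, -4, 0, 0, 0, 0.145, -0.2], [-8, -4, 0, 0, 0, 0.145, -0.2], [-8, -4, 0, 0, 0, 0.145, -0.2], [-8, -4, 0, 0, 0, 0.145, -0.2], [-8, -4, 0, 0, 0, 0.145, -0.2], [-8, -4, 0, 0, 0, 0.145, -0.2], [-8, -4, 0, 0, 0, 0.145, -0.2], [-8, -4, 0, 0, 0, 0.145, -0.2], [-8, -4, 0, 0, 0, 0.145, -0.2]]

```text
time: 10.4
tcp_pos: [0.4871, 0.0604, 0.1701]
tcp_rot: [0.0, 0.435, 0.901, 0.0]
force: [0.7, 0.6, 0.7]
opening: 0.0516
```

Request:
jog_arm:
  series:
    - [[-7, -4, 0, 0, 0, 0.145, -0.2], [-6, -2, 0, 0, 0, 0.145, -0.2], [0, 0, 0, 0, 0, 0.145, -0.2], [0, 0, 0, 0, 0, 0.145, -0.2], [0, 0, 0, 0, 0, 0.145, -0.2], [0, 0, 0, 0, 0, 0.145, -0.2], [0, 0, 0, 0, 0, 0.145, -0.2], [0, 0, 0, 0, 0, 0.145, -0.2], [0, 0, 0, 0, 0, 0.145, -0.2], [0, 0, 0, 0, 0, 0.145, -0.2], [0, 0, 0, 0, 0, 0.145, -0.2], [0, 0, 0, 0, 0, 0, -0.2]]

```text
time: 11.6
tcp_pos: [0.4744, 0.0546, 0.1701]
tcp_rot: [0.0, -0.338, 0.941, 0.0]
force: [0.5, -0.5, -0.2]
opening: 0.0511
```

```bash
python3 st.py
python3 - <<'E'
from h import *
import pickle
d=robot.snapshot("wrist");pickle.dump(d,open("w4.pkl","wb"))
cv2.imwrite("pics/w4f.png",d["image"])
cv2.imwrite("pics/w4.png",cv2.resize(d["image"][150:350,150:420],None,fx=2.9,fy=2.9,interpolation=cv2.INTER_CUBIC))
E
```

```text
t 11.6 p [0.4744 0.0546 0.1701] yaw -2.4522 tilt [-0.0005 -0.0001] F [ 0.51 -0.53 -0.16] M [-0.027 -0.005  0.003] op 0.05110880970820473 j [-0.124 -2.384] eff6 -0.6496267206966877
```

View pics/w4.png

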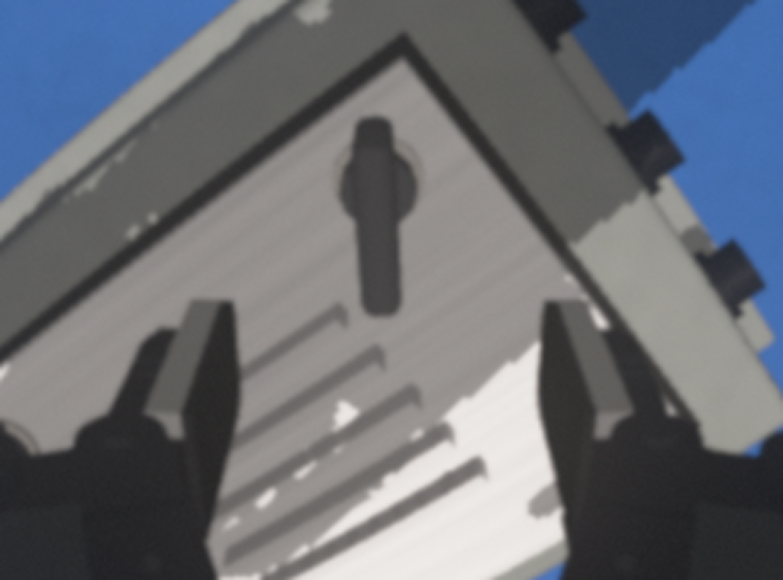

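View pics/w4f.png

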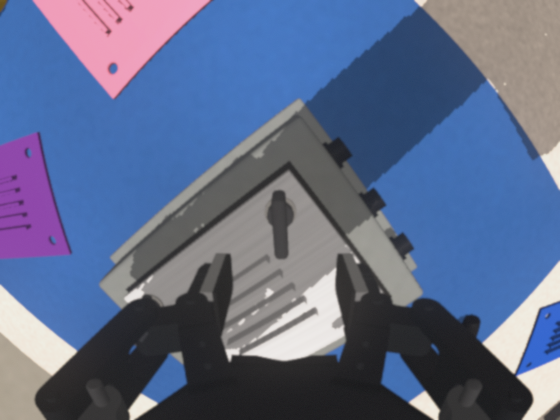

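```bash
cat > bar.py <<'E'
from h import *
import sys,pickle
f,ox,oy,sc,z=sys.argv[1],*map(float,sys.argv[2:6]);a=list(map(float,sys.argv[6:]))
d=pickle.load(open(f,"rb"));s,p,R=tool()
c=lambda x,y:(ox+x/sc-.4,oy+y/sc-.4)
E=[fonz(d,*c(a[i],a[i+1]),z) for i in (0,2)]
for e in E: print(e.round(4),((e-p)@R*1e3).round(1))
m=(E[0]+E[1])/2;v=E[0]-E[1]
print("mid",m.round(4),"len",np.linalg.norm(v).round(4),"yaw",np.arctan2(v[1],v[0]).round(3),"toolyaw",np.arctan2(R[1,0],R[0,0]).round(3),"shift mm",((m-p)*1e3).round(1))
E
python3 bar.py w4.pkl 150 150 2.9 .118 374 148 380 313
```

```text
[0.4594 0.0384 0.118 ] [21.8 -3.  52.1]
[0.4878 0.0632 0.118 ] [-15.9  -1.8  52.1]
mid [0.4736 0.0508 0.118 ] len 0.0377 yaw -2.423 toolyaw -2.455 shift mm [ -0.8  -3.7 -52.1]
```

Request:
jog_arm:
  series:
    - [[-1, -3, -22, 0, 0, 0.03, -0.2], [0, 0, -22, 0, 0, 0, -0.2], [0, 0, -21, 0, 0, 0, -0.2], [0, 0, 0, 0, 0, 0, 0.2], [0, 0, 0, 0, 0, 0, 0.5]]

```text
time: 12.15
tcp_pos: [0.4734, 0.0514, 0.1052]
tcp_rot: [-0.0, -0.351, 0.936, 0.0]
force: [0.5, -0.5, 0.8]
opening: 0.0231
```

```bash
cat > look.py <<'E'
from h import *
import pickle,sys
n=sys.argv[1]
d=robot.snapshot("wrist");pickle.dump(d,open(n+".pkl","wb"))
cv2.imwrite(f"pics/{n}.png",cv2.resize(d["image"][150:350,150:420],None,fx=2.9,fy=2.9,interpolation=cv2.INTER_CUBIC))
E
python3 st.py; python3 look.py w5
```

```text
t 12.15 p [0.4734 0.0514 0.1052] yaw -2.4238 tilt [0.0001 0.0002] F [ 0.5  -0.46  0.76] M [ 0.    -0.021 -0.008] op 0.023058811638923864 j [-0.131 -2.419] eff6 0.012278507638256997
```

View pics/w5.png

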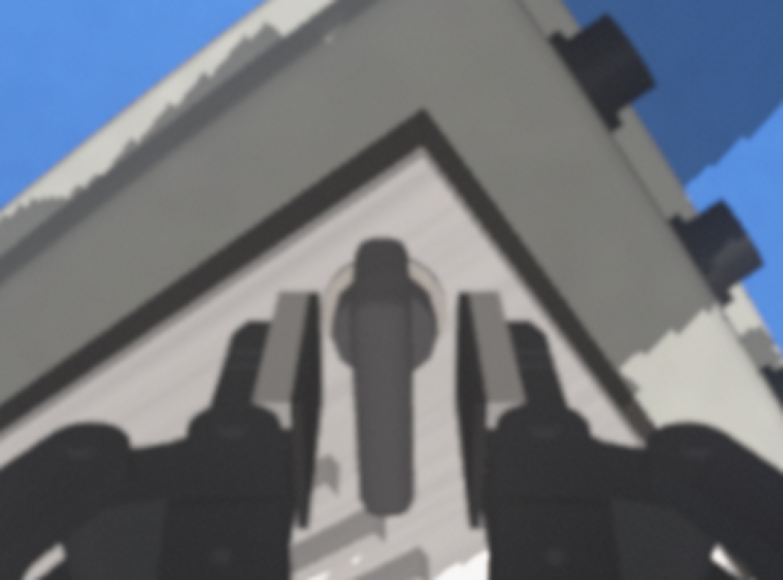

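Nut 3's bar, at column 384 against a pad midpoint of 389, lies between the pads. I close and turn.

Request:
jog_arm:
  series:
    - [[0, 0, 0, 0, 0, 0, 1], [0, 0, 0, 0, 0, 0, 1], [0, 0, 0, 0, 0, 0, 1], [0, 0, 0, 0, 0, 0, 1]]

```text
time: 12.6
tcp_pos: [0.4745, 0.0512, 0.1064]
tcp_rot: [0.001, -0.352, 0.936, -0.001]
force: [-1.6, 0.6, 7.3]
opening: 0.0078
```

```bash
python3 st.py
```

```text
t 12.6 p [0.4745 0.0512 0.1064] yaw -2.4223 tilt [-0.0017 -0.0019] F [-1.62  0.56  7.31] M [0.095 0.233 0.08 ] op 0.007815468544595045 j [-0.131 -2.421] eff6 0.09842562954872847
```

Request:
jog_arm:
  series:
    - [[0, 0, -0.25, 0, 0, -0.14, 1], [0, 0, -0.25, 0, 0, -0.14, 1], [0, 0, -0.25, 0, 0, -0.14, 1], [0, 0, -0.25, 0, 0, -0.14, 1], [0, 0, -0.25, 0, 0, -0.14, 1], [0, 0, -0.25, 0, 0, -0.14, 1], [0, 0, -0.25, 0, 0, -0.14, 1], [0, 0, -0.25, 0, 0, -0.14, 1], [0, 0, -0.25, 0, 0, -0.14, 1], [0, 0, -0.25, 0, 0, -0.14, 1], [0, 0, -0.11, 0, 0, -0.06, 1], [0, 0, -0.11, 0, 0, -0.06, 1]]

```text
time: 13.8
tcp_pos: [0.4744, 0.0519, 0.1037]
tcp_rot: [0.001, 0.391, 0.92, 0.001]
force: [-0.7, 4.6, 6.5]
opening: 0.0082
```

```bash
python3 st.py
```

```text
t 13.8 p [0.4744 0.0519 0.1037] yaw 2.3381 tilt [-0.0008  0.0028] F [-0.73  4.59  6.53] M [0.713 0.2   0.192] op 0.008154915021800518 j [-0.13  -0.898] eff6 -0.33561626449227333
```

Request:
jog_arm:
  series:
    - [[0, 0, -0.05, 0, 0, -0.03, 1], [0, 0, -0.05, 0, 0, -0.03, 1], [0, 0, -0.05, 0, 0, -0.03, 1], [0, 0, -0.05, 0, 0, -0.03, 1]]

```text
time: 14.2
tcp_pos: [0.4745, 0.052, 0.1035]
tcp_rot: [0.001, 0.445, 0.896, 0.001]
force: [-0.9, 3.2, 6.4]
opening: 0.0076
```

```bash
python3 sm.py 0
```

```text
t 14.2 p [0.4745 0.052  0.1035] yaw 2.2194 F [-0.9  3.2  6.4] Mz [0.174] mean 0.174 e6 [-0.099] mean -0.099
```

Request:
jog_arm:
  series:
    - [[0, 0, -0.05, 0, 0, -0.03, 1]]

```text
time: 14.3
tcp_pos: [0.4745, 0.052, 0.1034]
tcp_rot: [0.001, 0.458, 0.889, 0.001]
force: [-0.6, 4.1, 6.2]
opening: 0.0079
```

```bash
python3 sm.py 0
```

```text
t 14.3 p [0.4745 0.052  0.1034] yaw 2.1894 F [-0.6  4.1  6.2] Mz [0.086] mean 0.086 e6 [-0.099] mean -0.099
```

Request:
jog_arm:
  series:
    - [[0, 0, -0.05, 0, 0, -0.03, 1]]

```text
time: 14.4
tcp_pos: [0.4745, 0.052, 0.1034]
tcp_rot: [0.001, 0.472, 0.882, 0.001]
force: [0.4, 3.9, 5.1]
opening: 0.0077
```

```bash
python3 sm.py 0
```

```text
t 14.4 p [0.4745 0.052  0.1034] yaw 2.1594 F [0.4 3.9 5.1] Mz [0.12] mean 0.12 e6 [-0.098] mean -0.098
```

Request:
jog_arm:
  series:
    - [[0, 0, -0.05, 0, 0, -0.03, 1], [0, 0, -0.05, 0, 0, -0.03, 1], [0, 0, -0.05, 0, 0, -0.03, 1], [0, 0, -0.05, 0, 0, -0.03, 1]]

```text
time: 14.8
tcp_pos: [0.4745, 0.052, 0.1032]
tcp_rot: [0.001, 0.524, 0.852, 0.001]
force: [0.2, 5.1, 5.1]
opening: 0.0078
```

```bash
python3 sm.py 0
```

```text
t 14.8 p [0.4745 0.052  0.1032] yaw 2.0394 F [0.2 5.1 5.1] Mz [0.134] mean 0.134 e6 [-0.096] mean -0.096
```

Request:
jog_arm:
  series:
    - [[0, 0, -0.05, 0, 0, -0.03, 1], [0, 0, -0.05, 0, 0, -0.03, 1], [0, 0, -0.05, 0, 0, -0.03, 1]]

```text
time: 15.1
tcp_pos: [0.4746, 0.0521, 0.103]
tcp_rot: [0.001, 0.561, 0.828, 0.002]
force: [0.4, 3.9, 5.9]
opening: 0.0084
```

```bash
python3 sm.py 0
```

```text
t 15.1 p [0.4746 0.0521 0.103 ] yaw 1.9493 F [0.4 3.9 5.9] Mz [0.185] mean 0.185 e6 [-0.095] mean -0.095
```

Request:
jog_arm:
  series:
    - [[0, 0, -0.05, 0, 0, -0.03, 1], [0, 0, -0.05, 0, 0, -0.03, 1], [0, 0, -0.05, 0, 0, -0.03, 1]]

```text
time: 15.4
tcp_pos: [0.4746, 0.0521, 0.1029]
tcp_rot: [0.001, 0.598, 0.801, 0.002]
force: [0.4, 4.5, 5.5]
opening: 0.0077
```

```bash
python3 sm.py 0
```

```text
t 15.4 p [0.4746 0.0521 0.1029] yaw 1.8594 F [0.4 4.5 5.5] Mz [0.097] mean 0.097 e6 [-0.093] mean -0.093
```

Request:
jog_arm:
  series:
    - [[0, 0, -0.05, 0, 0, -0.03, 1], [0, 0, -0.05, 0, 0, -0.03, 1], [0, 0, -0.05, 0, 0, -0.03, 1]]

```text
time: 15.7
tcp_pos: [0.4747, 0.0521, 0.1027]
tcp_rot: [0.001, 0.634, 0.774, 0.002]
force: [0.9, 5.4, 4.9]
opening: 0.0077
```

```bash
python3 sm.py 0
```

```text
t 15.7 p [0.4747 0.0521 0.1027] yaw 1.7692 F [0.9 5.4 4.9] Mz [0.224] mean 0.224 e6 [-0.093] mean -0.093
```

Request:
jog_arm:
  series:
    - [[0, 0, -0.05, 0, 0, -0.03, 1], [0, 0, -0.05, 0, 0, -0.03, 1], [0, 0, -0.05, 0, 0, -0.03, 1]]

```text
time: 16.0
tcp_pos: [0.4747, 0.0521, 0.1025]
tcp_rot: [0.001, 0.668, 0.744, 0.002]
force: [0.9, 4.7, 4.5]
opening: 0.0079
```

```bash
python3 sm.py 0
```

```text
t 16.0 p [0.4747 0.0521 0.1025] yaw 1.6792 F [0.9 4.7 4.5] Mz [0.151] mean 0.151 e6 [-0.09] mean -0.09
```

Request:
jog_arm:
  series:
    - [[0, 0, -0.05, 0, 0, -0.03, 1], [0, 0, -0.05, 0, 0, -0.03, 1]]

```text
time: 16.2
tcp_pos: [0.4748, 0.0521, 0.1024]
tcp_rot: [0.001, 0.69, 0.724, 0.002]
force: [1.7, 5.4, 4.4]
opening: 0.0076
```

```bash
python3 sm.py 0
```

```text
t 16.2 p [0.4748 0.0521 0.1024] yaw 1.6192 F [1.7 5.4 4.4] Mz [0.117] mean 0.117 e6 [-0.088] mean -0.088
```

Request:
jog_arm:
  series:
    - [[0, 0, -0.05, 0, 0, -0.03, 1], [0, 0, -0.05, 0, 0, -0.03, 1]]

```text
time: 16.4
tcp_pos: [0.4748, 0.0521, 0.1023]
tcp_rot: [0.001, 0.711, 0.703, 0.002]
force: [1.8, 5.4, 4.4]
opening: 0.0079
```

```bash
python3 sm.py 0
```

```text
t 16.4 p [0.4748 0.0521 0.1023] yaw 1.5592 F [1.8 5.4 4.4] Mz [0.198] mean 0.198 e6 [-0.077] mean -0.077
```

Request:
jog_arm:
  series:
    - [[0, 0, -0.05, 0, 0, -0.03, 1], [0, 0, -0.05, 0, 0, -0.03, 1]]

```text
time: 16.6
tcp_pos: [0.4748, 0.0521, 0.1022]
tcp_rot: [0.001, 0.732, 0.681, 0.002]
force: [0.8, 5.0, 3.6]
opening: 0.0077
```

```bash
python3 sm.py 0
```

```text
t 16.6 p [0.4748 0.0521 0.1022] yaw 1.4992 F [0.8 5.  3.6] Mz [0.213] mean 0.213 e6 [-0.063] mean -0.063
```

Request:
jog_arm:
  series:
    - [[0, 0, -0.05, 0, 0, -0.03, 1], [0, 0, -0.05, 0, 0, -0.03, 1]]

```text
time: 16.8
tcp_pos: [0.4749, 0.0521, 0.1022]
tcp_rot: [0.001, 0.752, 0.659, 0.002]
force: [2.1, 5.6, 4.2]
opening: 0.0078
```

```bash
python3 sm.py 0
```

```text
t 16.8 p [0.4749 0.0521 0.1022] yaw 1.4394 F [2.1 5.6 4.2] Mz [0.208] mean 0.208 e6 [-0.05] mean -0.05
```

Request:
jog_arm:
  series:
    - [[0, 0, -0.05, 0, 0, -0.03, 1], [0, 0, -0.05, 0, 0, -0.03, 1]]

```text
time: 17.0
tcp_pos: [0.4749, 0.0521, 0.1021]
tcp_rot: [0.001, 0.771, 0.636, 0.002]
force: [1.6, 5.3, 3.6]
opening: 0.0079
```

```bash
python3 sm.py 0
```

```text
t 17.0 p [0.4749 0.0521 0.1021] yaw 1.3794 F [1.6 5.3 3.6] Mz [0.144] mean 0.144 e6 [-0.029] mean -0.029
```

Request:
jog_arm:
  series:
    - [[0, 0, -0.05, 0, 0, -0.03, 1]]

```text
time: 17.1
tcp_pos: [0.4749, 0.0521, 0.102]
tcp_rot: [0.001, 0.781, 0.625, 0.002]
force: [2.5, 4.4, 5.5]
opening: 0.0078
```

```bash
python3 sm.py 0
```

```text
t 17.1 p [0.4749 0.0521 0.102 ] yaw 1.3494 F [2.5 4.4 5.5] Mz [0.238] mean 0.238 e6 [-0.015] mean -0.015
```

Request:
jog_arm:
  series:
    - [[0, 0, -0.05, 0, 0, -0.03, 1]]

```text
time: 17.2
tcp_pos: [0.4749, 0.0521, 0.102]
tcp_rot: [0.001, 0.79, 0.613, 0.002]
force: [3.2, 5.4, 4.0]
opening: 0.0076
```

```bash
python3 sm.py 0
```

```text
t 17.2 p [0.4749 0.0521 0.102 ] yaw 1.3195 F [3.2 5.4 4. ] Mz [0.244] mean 0.244 e6 [-0.001] mean -0.001
```

Nut 3 torque rose from about 0.16 to about 0.25 N m, with a steep end slope, so it is snug. Next is nut 2.

Request:
jog_arm:
  series:
    - [[0, 0, 0, 0, 0, 0, 0.2], [0, 0, 0, 0, 0, 0, -0.2], [0, 0, 20, 0, 0, 0, -0.2], [0, 0, 30, 0, 0, 0.14, -0.2], [2, 9, 18, 0, 0, 0.145, -0.2], [2, 9, 0, 0, 0, 0.145, -0.2], [2, 9, 0, 0, 0, 0.145, -0.2], [2, 9, 0, 0, 0, 0.145, -0.2], [2, 9, 0, 0, 0, 0.145, -0.2], [2, 9, 0, 0, 0, 0.145, -0.2], [2, 9, 0, 0, 0, 0.145, -0.2], [2, 9, 0, 0, 0, 0.145, -0.2]]

```text
time: 18.4
tcp_pos: [0.4892, 0.1234, 0.1681]
tcp_rot: [-0.0, 0.255, 0.967, -0.0]
force: [-0.7, -0.5, 0.2]
opening: 0.0512
```

Request:
jog_arm:
  series:
    - [[2, 9, 0, 0, 0, 0.145, -0.2], [2, 9, 0, 0, 0, 0.145, -0.2], [2, 9, 0, 0, 0, 0.145, -0.2], [2, 8, 0, 0, 0, 0.125, -0.2], [0, 0, 0, 0, 0, 0, -0.2]]

```text
time: 18.9
tcp_pos: [0.4972, 0.1586, 0.1682]
tcp_rot: [-0.0, -0.02, 1.0, -0.0]
force: [0.9, -0.2, -0.2]
opening: 0.0513
```

```bash
python3 st.py; python3 look.py w6
```

```text
t 18.9 p [0.4972 0.1586 0.1682] yaw -3.1016 tilt [ 0.0005 -0.0002] F [ 0.87 -0.21 -0.19] M [ 0.025 -0.015 -0.023] op 0.05132604675301765 j [ 0.091 -1.519] eff6 -0.49451831728219986
```

View pics/w6.png

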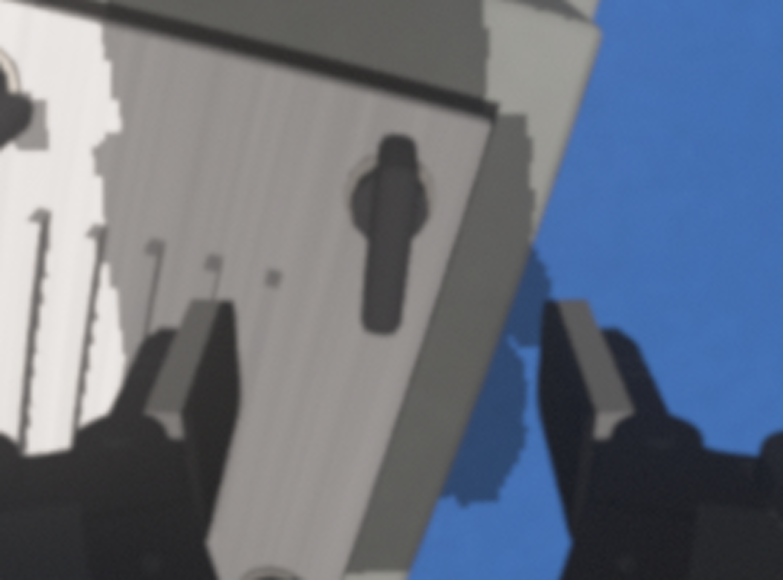

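```bash
python3 bar.py w6.pkl 150 150 2.9 .118 396 165 381 331; python3 bar.py w6.pkl 150 150 2.9 .157 236 300 542 300
```

```text
[0.4783 0.1593 0.118 ] [18.7  1.8 50.2]
[0.5165 0.1577 0.118 ] [-19.4  -1.3  50.1]
mid [0.4974 0.1585 0.118 ] len 0.0382 yaw 3.099 toolyaw -3.104 shift mm [  0.3   0.2 -50.2]
[0.4905 0.1323 0.157 ] [  7.6 -25.6  11.2]
[0.4884 0.1842 0.157 ] [ 7.7 26.3 11.2]
mid [0.4895 0.1583 0.157 ] len 0.0519 yaw -1.531 toolyaw -3.104 shift mm [ -7.7   0.  -11.2]
```

Request:
jog_arm:
  series:
    - [[1, 0, -21, 0, 0, -0.08, -0.2], [0, 0, -21, 0, 0, 0, -0.2], [0, 0, -21, 0, 0, 0, -0.2], [0, 0, 0, 0, 0, 0, 0.2], [0, 0, 0, 0, 0, 0, 0.5]]

```text
time: 19.45
tcp_pos: [0.4983, 0.1579, 0.1056]
tcp_rot: [-0.0, 0.021, 1.0, -0.0]
force: [0.8, -0.6, 0.4]
opening: 0.0232
```

```bash
python3 st.py; python3 look.py w7
```

```text
t 19.45 p [0.4983 0.1579 0.1056] yaw 3.0991 tilt [ 0.0006 -0.0003] F [ 0.83 -0.63  0.37] M [ 0.001 -0.042 -0.014] op 0.02317133922690963 j [ 0.09  -1.438] eff6 0.009528907248750329
```

View pics/w7.png

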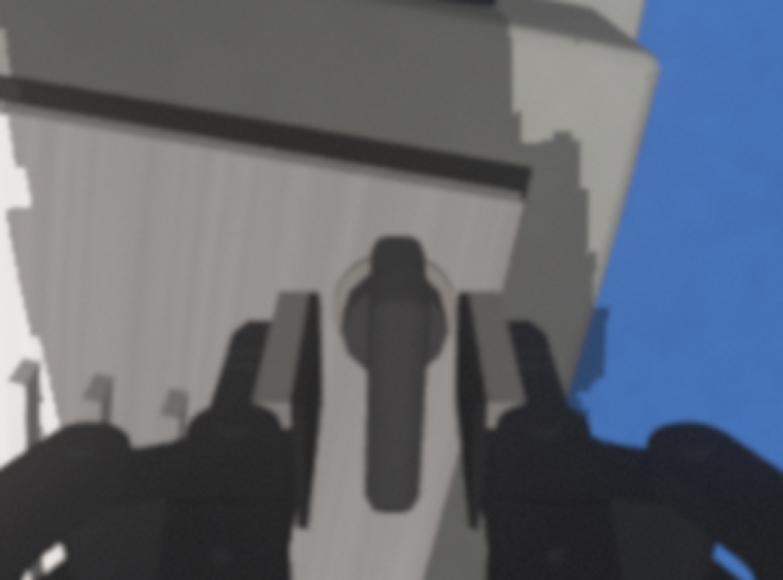

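Nut 2's bar is at column 395 against a pad midpoint of 389. I correct by 0.7 mm, close and turn.

Request:
jog_arm:
  series:
    - [[0, 0.7, 0, 0, 0, -0.01, 1], [0, 0, 0, 0, 0, 0, 1], [0, 0, 0, 0, 0, 0, 1], [0, 0, 0, 0, 0, 0, 1]]

```text
time: 19.9
tcp_pos: [0.4994, 0.1589, 0.1071]
tcp_rot: [0.001, 0.026, 1.0, -0.0]
force: [-1.0, -1.4, 6.7]
opening: 0.0077
```

```bash
python3 st.py
```

```text
t 19.9 p [0.4994 0.1589 0.1071] yaw 3.0904 tilt [-0.0024 -0.    ] F [-1.03 -1.39  6.69] M [-0.267  0.225 -0.241] op 0.0077156736677191345 j [ 0.092 -1.428] eff6 -0.16883596312254667
```

Request:
jog_arm:
  series:
    - [[0, 0, -0.25, 0, 0, -0.14, 1], [0, 0, -0.25, 0, 0, -0.14, 1], [0, 0, -0.25, 0, 0, -0.14, 1], [0, 0, -0.25, 0, 0, -0.14, 1], [0, 0, -0.25, 0, 0, -0.14, 1], [0, 0, -0.25, 0, 0, -0.14, 1], [0, 0, -0.25, 0, 0, -0.14, 1], [0, 0, -0.25, 0, 0, -0.14, 1], [0, 0, -0.25, 0, 0, -0.14, 1], [0, 0, -0.25, 0, 0, -0.14, 1], [0, 0, -0.11, 0, 0, -0.06, 1], [0, 0, -0.11, 0, 0, -0.06, 1]]

```text
time: 21.1
tcp_pos: [0.4994, 0.1589, 0.1043]
tcp_rot: [0.001, 0.708, 0.706, 0.001]
force: [-2.2, -1.7, 6.2]
opening: 0.0078
```

Request:
jog_arm:
  series:
    - [[0, 0, -0.05, 0, 0, -0.03, 1], [0, 0, -0.05, 0, 0, -0.03, 1], [0, 0, -0.05, 0, 0, -0.03, 1], [0, 0, -0.05, 0, 0, -0.03, 1], [0, 0, -0.05, 0, 0, -0.03, 1]]

```text
time: 21.6
tcp_pos: [0.4994, 0.1589, 0.1041]
tcp_rot: [0.001, 0.758, 0.652, 0.001]
force: [-0.9, -1.1, 5.8]
opening: 0.008
```

```bash
python3 st.py
```

```text
t 21.6 p [0.4994 0.1589 0.1041] yaw 1.4204 tilt [-0.0001  0.0024] F [-0.94 -1.07  5.8 ] M [-0.258  0.262  0.106] op 0.007951882595045328 j [0.092 0.243] eff6 -0.11491233017295599
```

Request:
jog_arm:
  series:
    - [[0, 0, -0.05, 0, 0, -0.03, 1], [0, 0, -0.05, 0, 0, -0.03, 1]]

```text
time: 21.8
tcp_pos: [0.4994, 0.1589, 0.1039]
tcp_rot: [0.001, 0.777, 0.629, 0.001]
force: [-1.3, -0.6, 5.7]
opening: 0.0074
```

```bash
python3 sm.py 0
```

```text
t 21.8 p [0.4994 0.1589 0.1039] yaw 1.3604 F [-1.3 -0.6  5.7] Mz [0.153] mean 0.153 e6 [-0.115] mean -0.115
```

Request:
jog_arm:
  series:
    - [[0, 0, -0.05, 0, 0, -0.03, 1], [0, 0, -0.05, 0, 0, -0.03, 1]]

```text
time: 22.0
tcp_pos: [0.4994, 0.1589, 0.1038]
tcp_rot: [0.001, 0.796, 0.605, 0.001]
force: [-1.4, -2.0, 6.3]
opening: 0.0079
```

```bash
python3 sm.py 0
```

```text
t 22.0 p [0.4994 0.1589 0.1038] yaw 1.3004 F [-1.4 -2.   6.3] Mz [0.099] mean 0.099 e6 [-0.115] mean -0.115
```

Request:
jog_arm:
  series:
    - [[0, 0, -0.05, 0, 0, -0.03, 1], [0, 0, -0.05, 0, 0, -0.03, 1]]

```text
time: 22.2
tcp_pos: [0.4994, 0.1589, 0.1037]
tcp_rot: [0.001, 0.814, 0.581, 0.001]
force: [-0.3, -0.6, 5.8]
opening: 0.0077
```

```bash
python3 sm.py 0
```

```text
t 22.2 p [0.4994 0.1589 0.1037] yaw 1.2404 F [-0.3 -0.6  5.8] Mz [0.106] mean 0.106 e6 [-0.115] mean -0.115
```

Request:
jog_arm:
  series:
    - [[0, 0, -0.05, 0, 0, -0.03, 1], [0, 0, -0.05, 0, 0, -0.03, 1]]

```text
time: 22.4
tcp_pos: [0.4994, 0.1589, 0.1036]
tcp_rot: [0.001, 0.831, 0.556, 0.001]
force: [-1.5, -1.3, 5.5]
opening: 0.0078
```

```bash
python3 sm.py 0
```

```text
t 22.4 p [0.4994 0.1589 0.1036] yaw 1.1803 F [-1.5 -1.3  5.5] Mz [0.136] mean 0.136 e6 [-0.115] mean -0.115
```

Request:
jog_arm:
  series:
    - [[0, 0, -0.05, 0, 0, -0.03, 1], [0, 0, -0.05, 0, 0, -0.03, 1]]

```text
time: 22.6
tcp_pos: [0.4994, 0.1589, 0.1035]
tcp_rot: [0.001, 0.847, 0.531, 0.001]
force: [-1.0, -1.5, 5.6]
opening: 0.0076
```

```bash
python3 sm.py 0
```

```text
t 22.6 p [0.4994 0.1589 0.1035] yaw 1.1203 F [-1.  -1.5  5.6] Mz [0.146] mean 0.146 e6 [-0.115] mean -0.115
```

Request:
jog_arm:
  series:
    - [[0, 0, -0.05, 0, 0, -0.03, 1], [0, 0, -0.05, 0, 0, -0.03, 1]]

```text
time: 22.8
tcp_pos: [0.4994, 0.1589, 0.1034]
tcp_rot: [0.001, 0.863, 0.506, 0.001]
force: [-1.4, -1.6, 5.6]
opening: 0.0076
```

```bash
python3 sm.py 0
```

```text
t 22.8 p [0.4994 0.1589 0.1034] yaw 1.0604 F [-1.4 -1.6  5.6] Mz [0.119] mean 0.119 e6 [-0.114] mean -0.114
```

Request:
jog_arm:
  series:
    - [[0, 0, -0.05, 0, 0, -0.03, 1], [0, 0, -0.05, 0, 0, -0.03, 1]]

```text
time: 23.0
tcp_pos: [0.4994, 0.1589, 0.1033]
tcp_rot: [0.001, 0.878, 0.48, 0.001]
force: [-1.0, -1.6, 6.5]
opening: 0.0075
```

```bash
python3 sm.py 0
```

```text
t 23.0 p [0.4994 0.1589 0.1033] yaw 1.0003 F [-1.  -1.6  6.5] Mz [0.146] mean 0.146 e6 [-0.114] mean -0.114
```

Request:
jog_arm:
  series:
    - [[0, 0, -0.05, 0, 0, -0.03, 1], [0, 0, -0.05, 0, 0, -0.03, 1]]

```text
time: 23.2
tcp_pos: [0.4994, 0.1589, 0.1032]
tcp_rot: [0.001, 0.891, 0.453, 0.001]
force: [-1.6, -2.8, 5.8]
opening: 0.0075
```

```bash
python3 sm.py 0
```

```text
t 23.2 p [0.4994 0.1589 0.1032] yaw 0.9403 F [-1.6 -2.8  5.8] Mz [0.134] mean 0.134 e6 [-0.114] mean -0.114
```

Request:
jog_arm:
  series:
    - [[0, 0, -0.05, 0, 0, -0.03, 1], [0, 0, -0.05, 0, 0, -0.03, 1]]

```text
time: 23.4
tcp_pos: [0.4994, 0.1589, 0.1031]
tcp_rot: [0.001, 0.905, 0.426, 0.001]
force: [-1.0, -1.8, 5.6]
opening: 0.0076
```

```bash
python3 sm.py 0
```

```text
t 23.4 p [0.4994 0.1589 0.1031] yaw 0.8804 F [-1.  -1.8  5.6] Mz [0.148] mean 0.148 e6 [-0.114] mean -0.114
```

Request:
jog_arm:
  series:
    - [[0, 0, -0.05, 0, 0, -0.03, 1], [0, 0, -0.05, 0, 0, -0.03, 1]]

```text
time: 23.6
tcp_pos: [0.4994, 0.1589, 0.103]
tcp_rot: [0.001, 0.917, 0.399, 0.001]
force: [-1.0, -1.2, 5.8]
opening: 0.0074
```

```bash
python3 sm.py 0
```

```text
t 23.6 p [0.4994 0.1589 0.103 ] yaw 0.8204 F [-1.  -1.2  5.8] Mz [0.211] mean 0.211 e6 [-0.114] mean -0.114
```

Turned 2.27 rad so far without contact, so I continue.

Request:
jog_arm:
  series:
    - [[0, 0, -0.05, 0, 0, -0.03, 1], [0, 0, -0.05, 0, 0, -0.03, 1]]

```text
time: 23.8
tcp_pos: [0.4994, 0.1589, 0.1029]
tcp_rot: [0.001, 0.929, 0.371, 0.001]
force: [-1.8, -0.7, 5.7]
opening: 0.008
```

```bash
python3 sm.py 0
```

```text
t 23.8 p [0.4994 0.1589 0.1029] yaw 0.7603 F [-1.8 -0.7  5.7] Mz [0.101] mean 0.101 e6 [-0.114] mean -0.114
```

Request:
jog_arm:
  series:
    - [[0, 0, -0.05, 0, 0, -0.03, 1], [0, 0, -0.05, 0, 0, -0.03, 1]]

```text
time: 24.0
tcp_pos: [0.4994, 0.1589, 0.1028]
tcp_rot: [0.001, 0.939, 0.343, 0.001]
force: [-1.7, -1.9, 5.4]
opening: 0.0077
```

```bash
python3 sm.py 0
```

```text
t 24.0 p [0.4994 0.1589 0.1028] yaw 0.7004 F [-1.7 -1.9  5.4] Mz [0.129] mean 0.129 e6 [-0.114] mean -0.114
```

Request:
jog_arm:
  series:
    - [[0, 0, -0.05, 0, 0, -0.03, 1], [0, 0, -0.05, 0, 0, -0.03, 1]]

```text
time: 24.2
tcp_pos: [0.4994, 0.1589, 0.1027]
tcp_rot: [0.001, 0.949, 0.315, 0.001]
force: [-1.7, -1.8, 6.1]
opening: 0.0082
```

```bash
python3 sm.py 0
```

```text
t 24.2 p [0.4994 0.1589 0.1027] yaw 0.6403 F [-1.7 -1.8  6.1] Mz [0.164] mean 0.164 e6 [-0.091] mean -0.091
```

Request:
jog_arm:
  series:
    - [[0, 0, -0.05, 0, 0, -0.03, 1]]

```text
time: 24.3
tcp_pos: [0.4994, 0.1589, 0.1027]
tcp_rot: [0.001, 0.954, 0.3, 0.001]
force: [-1.7, -1.7, 5.7]
opening: 0.0079
```

```bash
python3 sm.py 0
```

```text
t 24.3 p [0.4994 0.1589 0.1027] yaw 0.6104 F [-1.7 -1.7  5.7] Mz [0.148] mean 0.148 e6 [-0.077] mean -0.077
```

Request:
jog_arm:
  series:
    - [[0, 0, -0.05, 0, 0, -0.03, 1], [0, 0, -0.05, 0, 0, -0.03, 1]]

```text
time: 24.5
tcp_pos: [0.4994, 0.1589, 0.1025]
tcp_rot: [0.001, 0.962, 0.272, 0.001]
force: [-0.9, -0.7, 6.4]
opening: 0.0079
```

```bash
python3 sm.py 0
```

```text
t 24.5 p [0.4994 0.1589 0.1025] yaw 0.5505 F [-0.9 -0.7  6.4] Mz [0.178] mean 0.178 e6 [-0.048] mean -0.048
```

Request:
jog_arm:
  series:
    - [[0, 0, -0.05, 0, 0, -0.03, 1], [0, 0, -0.05, 0, 0, -0.03, 1]]

```text
time: 24.7
tcp_pos: [0.4994, 0.1589, 0.1025]
tcp_rot: [0.001, 0.97, 0.243, 0.001]
force: [-1.7, -0.8, 6.2]
opening: 0.0074
```

```bash
python3 sm.py 0
```

```text
t 24.7 p [0.4994 0.1589 0.1025] yaw 0.4906 F [-1.7 -0.8  6.2] Mz [0.204] mean 0.204 e6 [-0.019] mean -0.019
```

Nut 2 is snug: contact at 2.40 rad, then a further 0.2 rad to about 0.25 N m. Next is nut 4.

Request:
jog_arm:
  series:
    - [[0, 0, 0, 0, 0, 0, 0.2], [0, 0, 0, 0, 0, 0, -0.2], [0, 0, 20, 0, 0, 0, -0.2], [0, 0, 30, 0, 0, 0.145, -0.2], [8, -10, 16, 0, 0, 0.145, -0.2], [9, -10, 0, 0, 0, 0.145, -0.2], [9, -10, 0, 0, 0, 0.145, -0.2], [9, -10, 0, 0, 0, 0.145, -0.2], [9, -11, 0, 0, 0, 0.145, -0.2], [9, -11, 0, 0, 0, 0.145, -0.2], [9, -11, 0, 0, 0, 0.145, -0.2], [9, -11, 0, 0, 0, 0.145, -0.2]]

```text
time: 25.9
tcp_pos: [0.5694, 0.0746, 0.1665]
tcp_rot: [-0.0, 0.621, 0.784, -0.0]
force: [0.6, 0.4, 0.4]
opening: 0.051
```

Request:
jog_arm:
  series:
    - [[9, -11, 0, 0, 0, 0.145, -0.2], [9, -11, 0, 0, 0, 0.145, -0.2], [9, -11, 0, 0, 0, 0.145, -0.2], [9, -11, 0, 0, 0, 0.145, -0.2], [9, -11, 0, 0, 0, 0.145, -0.2], [0, 0, 0, 0, 0, 0.145, -0.2], [0, 0, 0, 0, 0, 0.145, -0.2], [0, 0, 0, 0, 0, 0.145, -0.2], [0, 0, 0, 0, 0, 0.145, -0.2], [0, 0, 0, 0, 0, 0.145, -0.2], [0, 0, 0, 0, 0, 0.145, -0.2], [0, 0, 0, 0, 0, 0.12, -0.2]]

```text
time: 27.1
tcp_pos: [0.6141, 0.0201, 0.1664]
tcp_rot: [-0.0, -0.186, 0.982, 0.0]
force: [-0.7, 0.3, 0.0]
opening: 0.0511
```

Request:
jog_arm:
  series:
    - [[0, 0, 0, 0, 0, 0, -0.2]]

```text
time: 27.2
tcp_pos: [0.6141, 0.0201, 0.1665]
tcp_rot: [-0.0, -0.184, 0.983, 0.0]
force: [0.2, 0.5, 0.1]
opening: 0.0518
```

```bash
python3 st.py; python3 look.py w8
```

```text
t 27.2 p [0.6141 0.0201 0.1665] yaw -2.7723 tilt [0.0006 0.0005] F [0.16 0.49 0.05] M [-0.066 -0.017 -0.009] op 0.051786016255290515 j [-0.152 -2.092] eff6 -0.5429381690919399
```

View pics/w8.png

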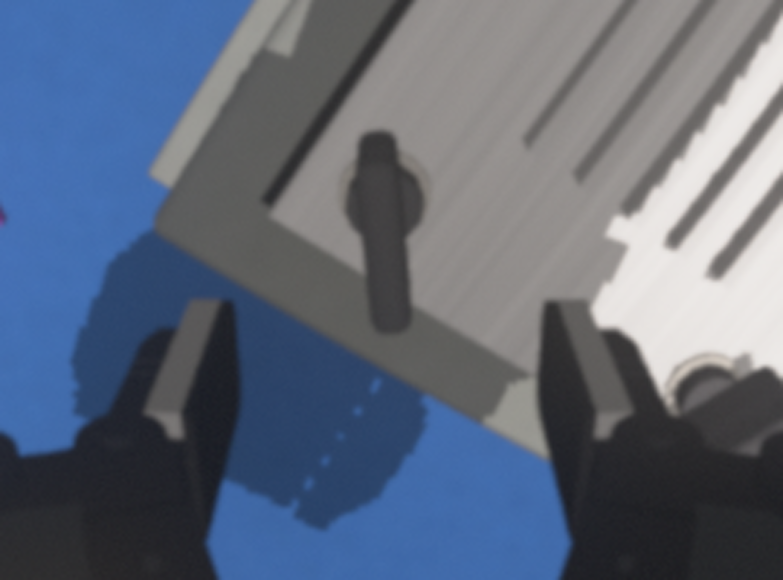

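```bash
python3 bar.py w8.pkl 150 150 2.9 .118 378 162 391 329
```

```text
[0.5962 0.0109 0.118 ] [20.1 -2.2 48.6]
[0.6306 0.027  0.118 ] [-17.8   0.6  48.5]
mid [0.6134 0.019  0.118 ] len 0.038 yaw -2.702 toolyaw -2.775 shift mm [ -0.8  -1.1 -48.5]
```

Request:
jog_arm:
  series:
    - [[0.5, -0.7, -21, 0, 0, 0.07, -0.2], [0, 0, -21, 0, 0, 0, -0.2], [0, 0, -20, 0, 0, 0, -0.2], [0, 0, 0, 0, 0, 0, 0.2], [0, 0, 0, 0, 0, 0, 0.5]]

```text
time: 27.75
tcp_pos: [0.6148, 0.0193, 0.105]
tcp_rot: [-0.0, -0.217, 0.976, 0.0]
force: [0.3, -0.7, 0.5]
opening: 0.0236
```

```bash
python3 st.py; python3 look.py w9
```

```text
t 27.75 p [0.6148 0.0193 0.105 ] yaw -2.7036 tilt [0.0004 0.0004] F [ 0.3  -0.71  0.5 ] M [-0.033 -0.023 -0.053] op 0.02355072638699346 j [-0.153 -2.162] eff6 0.009911557717714459
```

View pics/w9.png

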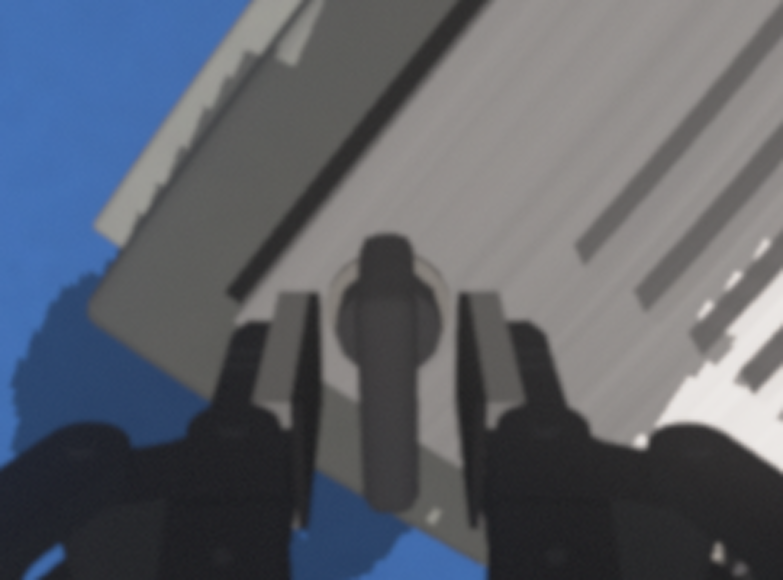

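Nut 4's bar, at column 388 against a pad midpoint of 389, is centred. I close and turn.

Request:
jog_arm:
  series:
    - [[0, 0, 0, 0, 0, 0.01, 1], [0, 0, 0, 0, 0, 0, 1], [0, 0, 0, 0, 0, 0, 1], [0, 0, 0, 0, 0, 0, 1]]

```text
time: 28.2
tcp_pos: [0.6157, 0.0196, 0.1067]
tcp_rot: [0.001, -0.223, 0.975, -0.0]
force: [-1.9, 3.6, 6.9]
opening: 0.0074
```

```bash
python3 st.py
```

```text
t 28.2 p [0.6157 0.0196 0.1067] yaw -2.6922 tilt [-0.002  -0.0007] F [-1.86  3.62  6.88] M [0.452 0.352 0.108] op 0.007442685588291487 j [-0.152 -2.173] eff6 0.11547129834070802
```

Request:
jog_arm:
  series:
    - [[0, 0, -0.25, 0, 0, -0.14, 1], [0, 0, -0.25, 0, 0, -0.14, 1], [0, 0, -0.25, 0, 0, -0.14, 1], [0, 0, -0.25, 0, 0, -0.14, 1], [0, 0, -0.25, 0, 0, -0.14, 1], [0, 0, -0.25, 0, 0, -0.14, 1], [0, 0, -0.25, 0, 0, -0.14, 1], [0, 0, -0.25, 0, 0, -0.14, 1], [0, 0, -0.25, 0, 0, -0.14, 1], [0, 0, -0.25, 0, 0, -0.14, 1], [0, 0, -0.11, 0, 0, -0.06, 1], [0, 0, -0.11, 0, 0, -0.06, 1]]

```text
time: 29.4
tcp_pos: [0.6155, 0.0191, 0.104]
tcp_rot: [0.001, 0.511, 0.86, 0.0]
force: [-3.7, 0.8, 5.7]
opening: 0.008
```

Request:
jog_arm:
  series:
    - [[0, 0, -0.05, 0, 0, -0.03, 1], [0, 0, -0.05, 0, 0, -0.03, 1], [0, 0, -0.05, 0, 0, -0.03, 1], [0, 0, -0.05, 0, 0, -0.03, 1], [0, 0, -0.05, 0, 0, -0.03, 1]]

```text
time: 29.9
tcp_pos: [0.6154, 0.0191, 0.1036]
tcp_rot: [0.001, 0.574, 0.819, 0.0]
force: [-3.1, 1.1, 6.8]
opening: 0.0075
```

```bash
python3 st.py
```

```text
t 29.9 p [0.6154 0.0191 0.1036] yaw 1.92 tilt [-0.001   0.0007] F [-3.14  1.12  6.8 ] M [0.094 0.636 0.173] op 0.007508208785408871 j [-0.153 -0.502] eff6 -0.11483194073662162
```

Request:
jog_arm:
  series:
    - [[0, 0, -0.05, 0, 0, -0.03, 1], [0, 0, -0.05, 0, 0, -0.03, 1]]

```text
time: 30.1
tcp_pos: [0.6154, 0.0191, 0.1036]
tcp_rot: [0.001, 0.598, 0.802, 0.0]
force: [-2.9, 1.3, 6.8]
opening: 0.0079
```

```bash
python3 sm.py 0
```

```text
t 30.1 p [0.6154 0.0191 0.1036] yaw 1.86 F [-2.9  1.3  6.8] Mz [0.154] mean 0.154 e6 [-0.115] mean -0.115
```

Request:
jog_arm:
  series:
    - [[0, 0, -0.05, 0, 0, -0.03, 1], [0, 0, -0.05, 0, 0, -0.03, 1]]

```text
time: 30.3
tcp_pos: [0.6154, 0.0191, 0.1034]
tcp_rot: [0.001, 0.622, 0.783, 0.0]
force: [-3.5, 1.5, 6.9]
opening: 0.0077
```

```bash
python3 sm.py 0
```

```text
t 30.3 p [0.6154 0.0191 0.1034] yaw 1.8 F [-3.5  1.5  6.9] Mz [0.153] mean 0.153 e6 [-0.115] mean -0.115
```

Request:
jog_arm:
  series:
    - [[0, 0, -0.05, 0, 0, -0.03, 1], [0, 0, -0.05, 0, 0, -0.03, 1]]

```text
time: 30.5
tcp_pos: [0.6153, 0.0191, 0.1033]
tcp_rot: [0.001, 0.645, 0.764, 0.0]
force: [-2.6, 0.7, 7.9]
opening: 0.0076
```

```bash
python3 sm.py 0
```

```text
t 30.5 p [0.6153 0.0191 0.1033] yaw 1.7399 F [-2.6  0.7  7.9] Mz [0.103] mean 0.103 e6 [-0.115] mean -0.115
```

Turned 1.85 rad, still on the plateau at -0.115.

Request:
jog_arm:
  series:
    - [[0, 0, -0.05, 0, 0, -0.03, 1], [0, 0, -0.05, 0, 0, -0.03, 1]]

```text
time: 30.7
tcp_pos: [0.6153, 0.0191, 0.1032]
tcp_rot: [0.001, 0.667, 0.745, -0.0]
force: [-3.7, 1.1, 6.9]
opening: 0.0079
```

```bash
python3 sm.py 0
```

```text
t 30.7 p [0.6153 0.0191 0.1032] yaw 1.68 F [-3.7  1.1  6.9] Mz [0.113] mean 0.113 e6 [-0.115] mean -0.115
```

Request:
jog_arm:
  series:
    - [[0, 0, -0.05, 0, 0, -0.03, 1], [0, 0, -0.05, 0, 0, -0.03, 1]]

```text
time: 30.9
tcp_pos: [0.6153, 0.0191, 0.1031]
tcp_rot: [0.0, 0.689, 0.724, -0.0]
force: [-3.4, 0.7, 7.3]
opening: 0.0075
```

```bash
python3 sm.py 0
```

```text
t 30.9 p [0.6153 0.0191 0.1031] yaw 1.62 F [-3.4  0.7  7.3] Mz [0.104] mean 0.104 e6 [-0.115] mean -0.115
```

Request:
jog_arm:
  series:
    - [[0, 0, -0.05, 0, 0, -0.03, 1], [0, 0, -0.05, 0, 0, -0.03, 1]]

```text
time: 31.1
tcp_pos: [0.6153, 0.0191, 0.103]
tcp_rot: [0.0, 0.711, 0.703, 0.0]
force: [-4.3, 1.0, 6.8]
opening: 0.0077
```

```bash
python3 sm.py 0
```

```text
t 31.1 p [0.6153 0.0191 0.103 ] yaw 1.56 F [-4.3  1.   6.8] Mz [0.089] mean 0.089 e6 [-0.115] mean -0.115
```

Request:
jog_arm:
  series:
    - [[0, 0, -0.05, 0, 0, -0.03, 1], [0, 0, -0.05, 0, 0, -0.03, 1]]

```text
time: 31.3
tcp_pos: [0.6152, 0.0191, 0.1029]
tcp_rot: [0.0, 0.732, 0.682, 0.0]
force: [-3.4, 0.6, 7.5]
opening: 0.0076
```

```bash
python3 sm.py 0
```

```text
t 31.3 p [0.6152 0.0191 0.1029] yaw 1.5 F [-3.4  0.6  7.5] Mz [0.111] mean 0.111 e6 [-0.115] mean -0.115
```

Request:
jog_arm:
  series:
    - [[0, 0, -0.05, 0, 0, -0.03, 1], [0, 0, -0.05, 0, 0, -0.03, 1]]

```text
time: 31.5
tcp_pos: [0.6152, 0.0192, 0.1028]
tcp_rot: [0.0, 0.752, 0.659, -0.0]
force: [-4.3, 0.9, 7.3]
opening: 0.0078
```

```bash
python3 sm.py 0
```

```text
t 31.5 p [0.6152 0.0192 0.1028] yaw 1.44 F [-4.3  0.9  7.3] Mz [0.135] mean 0.135 e6 [-0.115] mean -0.115
```

Request:
jog_arm:
  series:
    - [[0, 0, -0.05, 0, 0, -0.03, 1], [0, 0, -0.05, 0, 0, -0.03, 1]]

```text
time: 31.7
tcp_pos: [0.6152, 0.0192, 0.1027]
tcp_rot: [0.0, 0.771, 0.637, 0.0]
force: [-4.1, 1.0, 6.6]
opening: 0.0082
```

```bash
python3 sm.py 0
```

```text
t 31.7 p [0.6152 0.0192 0.1027] yaw 1.38 F [-4.1  1.   6.6] Mz [0.109] mean 0.109 e6 [-0.115] mean -0.115
```

Request:
jog_arm:
  series:
    - [[0, 0, -0.05, 0, 0, -0.03, 1], [0, 0, -0.05, 0, 0, -0.03, 1]]

```text
time: 31.9
tcp_pos: [0.6152, 0.0192, 0.1026]
tcp_rot: [0.0, 0.79, 0.613, -0.0]
force: [-3.4, 0.7, 7.0]
opening: 0.008
```

```bash
python3 sm.py 0
```

```text
t 31.9 p [0.6152 0.0192 0.1026] yaw 1.32 F [-3.4  0.7  7. ] Mz [0.103] mean 0.103 e6 [-0.115] mean -0.115
```

Request:
jog_arm:
  series:
    - [[0, 0, -0.05, 0, 0, -0.03, 1], [0, 0, -0.05, 0, 0, -0.03, 1]]

```text
time: 32.1
tcp_pos: [0.6152, 0.0192, 0.1025]
tcp_rot: [0.0, 0.808, 0.589, -0.0]
force: [-4.0, 0.7, 8.1]
opening: 0.0076
```

```bash
python3 sm.py 0
```

```text
t 32.1 p [0.6152 0.0192 0.1025] yaw 1.26 F [-4.   0.7  8.1] Mz [0.11] mean 0.11 e6 [-0.115] mean -0.115
```

Request:
jog_arm:
  series:
    - [[0, 0, -0.05, 0, 0, -0.03, 1], [0, 0, -0.05, 0, 0, -0.03, 1]]

```text
time: 32.3
tcp_pos: [0.6152, 0.0192, 0.1024]
tcp_rot: [0.0, 0.825, 0.565, -0.0]
force: [-3.9, 0.9, 7.5]
opening: 0.0079
```

```bash
python3 sm.py 0
```

```text
t 32.3 p [0.6152 0.0192 0.1024] yaw 1.2001 F [-3.9  0.9  7.5] Mz [0.191] mean 0.191 e6 [-0.087] mean -0.087
```

Request:
jog_arm:
  series:
    - [[0, 0, -0.05, 0, 0, -0.03, 1], [0, 0, -0.05, 0, 0, -0.03, 1], [0, 0, -0.05, 0, 0, -0.03, 1]]

```text
time: 32.6
tcp_pos: [0.6151, 0.0192, 0.1022]
tcp_rot: [0.0, 0.85, 0.527, -0.0]
force: [-3.9, 1.5, 7.5]
opening: 0.0075
```

```bash
python3 sm.py 0
```

```text
t 32.6 p [0.6151 0.0192 0.1022] yaw 1.1102 F [-3.9  1.5  7.5] Mz [0.222] mean 0.222 e6 [-0.042] mean -0.042
```

Request:
jog_arm:
  series:
    - [[0, 0, -0.05, 0, 0, -0.03, 1], [0, 0, -0.05, 0, 0, -0.03, 1]]

```text
time: 32.8
tcp_pos: [0.6151, 0.0192, 0.1022]
tcp_rot: [0.0, 0.865, 0.501, -0.0]
force: [-4.4, 1.3, 7.6]
opening: 0.0078
```

```bash
python3 sm.py 0
```

```text
t 32.8 p [0.6151 0.0192 0.1022] yaw 1.0503 F [-4.4  1.3  7.6] Mz [0.244] mean 0.244 e6 [-0.012] mean -0.012
```

Nut 4 is snug: contact at about 2.33 rad, then a further 0.2 rad to about 0.25 N m. I release and move clear.

Request:
jog_arm:
  series:
    - [[0, 0, 0, 0, 0, 0, 0.2], [0, 0, 0, 0, 0, 0, -0.2], [0, 0, 0, 0, 0, 0, -0.2], [0, 0, 25, 0, 0, 0, -0.2], [0, 0, 40, 0, 0, 0, -0.2], [0, -10, 40, 0, 0, 0, -0.5], [0, -30, 30, 0, 0, 0, -1], [0, -40, 10, 0, 0, 0, -1], [0, -40, 0, 0, 0, 0, -1], [-10, -40, 0, 0, 0, 0, -1], [-10, -30, 0, 0, 0, 0, -1], [0, 0, 0, 0, 0, 0, -1]]

```text
time: 34.0
tcp_pos: [0.5939, -0.1742, 0.2453]
tcp_rot: [0.0, 0.866, 0.5, -0.0]
force: [0.6, 1.0, 1.5]
opening: 0.0855
```

```bash
python3 st.py
python3 - <<'E'
from h import *
T=robot.snapshot("top");S=robot.snapshot("scene")
a=cv2.resize(T["image"][130:265,220:350],None,fx=3,fy=4.4);b=cv2.resize(S["image"][165:285,210:350],None,fx=2.85,fy=4.95)
a=cv2.resize(T["image"][140:260,230:345],(395,412),interpolation=cv2.INTER_CUBIC);b=cv2.resize(S["image"][165:285,210:350],(400,343),interpolation=cv2.INTER_CUBIC)
o=np.zeros((412,800,3),np.uint8);o[:,:395]=a;o[:343,400:]=b
cv2.imwrite("pics/end.png",o);cv2.imwrite("pics/endT.png",T["image"])
E
```

```text
t 34.0 p [ 0.5939 -0.1742  0.2453] yaw 1.0461 tilt [-0.0009  0.0001] F [0.64 1.   1.47] M [ 0.04  -0.031  0.007] op 0.0854698298171712 j [-0.468  0.057] eff6 -0.19369689747691154
```

View pics/end.png

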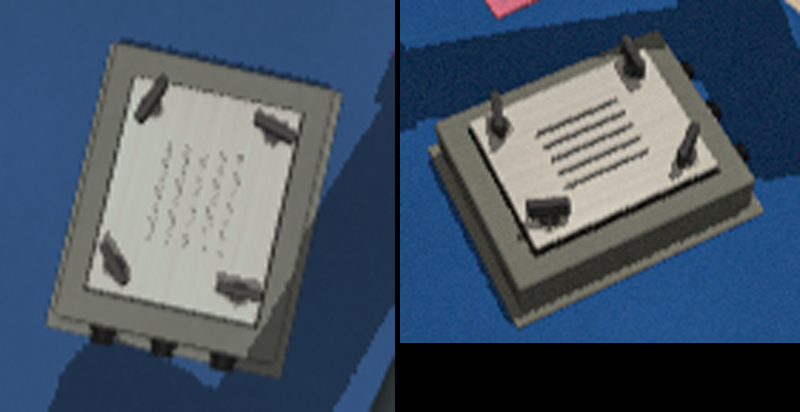

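View pics/endT.png

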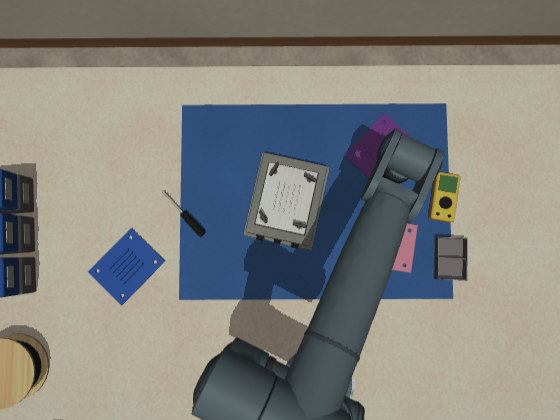

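The pictures show the cover flat (top crop centre about (195,200)), all four nuts turned, and the driver, meter and tray where they were. The gripper is clear, so I hand in.

```bash
python3 -c "
from rig import robot
print(robot.job_done())"
```

```text
the job is handed in; nothing more can be done
None
```

I tightened the four wing nuts clockwise in the order 1, 3, 2, 4. Each was stopped about 0.2 to 0.3 rad after its torque began to climb, and the job was handed in at about 34 s. The gripper is open and clear of everything.

| Nut | Total turn (rad) | Contact at (rad) | Final torque, estimated (N m) |
|---|---|---|---|
| 1 | 2.5 | 2.2–2.3 | 0.28–0.29 |
| 3 | 2.54 | 2.25 (gentle), 2.42 (steep) | 0.25–0.26 |
| 2 | 2.6 | 2.40 | 0.25 |
| 4 | 2.54 | 2.33 | 0.25 |

**Torque readings:** the wrist torque was noisy by about 0.03 N m, so for nuts 3, 2 and 4 I relied mainly on the last joint's steady effort. For nut 2 the wrist read only 0.20 N m at the end, against about 0.25 N m from the joint effort. Nut 1 is the least certain: one noisy wrist reading showed 0.34 N m on the way, the next 0.28. I did not re-check nuts 1 and 3 after the cover was fully seated.

**Final pictures:** the cover looks flat, all four nuts have turned, and the screwdriver, meter and tray look unmoved. The pictures cannot show the seating to better than about 1 mm.

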